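# Clamp copper tubes with a ratchet thimble and probe each one

### The job

Lay every thin copper tube in a slot of the test fixture, one to a slot, its far end under the raised brass bar. Turn the ratchet knob clockwise until the bar grips the tubes and the ratchet slips; then, with the probe from its stand, push fully down the plunger in front of each loaded slot, not those of empty slots. Stand the probe back in its stand, turn the knob back until the bar is fully up, and leave the tubes in their slots and the other things where they lie.

Things in the scene. Friction and masses are not known exactly. Their poses are not given: they have to be found in the camera images.
- fixture: Test fixture, fixed: grey base plate 184 x 200 x 8 mm. Origin on the worktop; x axis from front (plungers) to back (bar), y to its left, z up. Three slots along x at y = -44, 0, +44 mm. Along x: black plunger block -104 to -84 mm, 28 mm high; front rest -70 to -62; rear rest 24 to 56; end stop from 65 mm, 40 mm high. Between the rests only the base plate lies under a tube.
- slot1 (a point): Where a tube's middle lies in the right-hand slot (y = -44 mm, x = -8 mm, 36 mm over the worktop). The tube lies along the fixture's x on both rests (tops 31 mm high) between round steel lips 37.5 mm high and 12 mm apart; along x it has about 9 mm to spare either way.
- slot2 (a point): the same for the middle slot (y = 0)
- slot3 (a point): the same for the left-hand slot (y = +44 mm)
- contact_bar (a joint): Brass bar, 150 mm wide, 10 mm thick, over the rear rest at x = 36 to 52 mm of the fixture: 0 = fully up, underside 57 mm over the worktop; grows as it comes down (m), about 0.0156 = on the tubes. Starts 0 to 1.5 mm down. The thimble drives it, 22 mm a turn; it stays where it is put. Bridge above it: z = 76 to 90 mm, x = 29 to 59 mm, on posts 16 mm thick at y = +-86 mm.
- thimble (a joint): Turn of the steel thimble (36 mm across, z = 94 to 116 mm) above the bridge, rad, clockwise from above positive; 0 = bar fully up, about 4.45 = bar on the tubes, 4.8 = end of travel. It turns with the ratchet knob and stays at its height.
- ratchet (a joint): Turn of the ratchet knob relative to the thimble (rad, clockwise positive), 0 at the start. It stays still while the knob drives the thimble and grows only when the ratchet slips (at about 0.09 N m); slipped counts from 0.4. Turned anticlockwise the knob takes the thimble back and raises the bar (and slips the other way at the top).
- knob_grip (a point): Ratchet knob: upright round dark knurled knob, 23 mm across, 36 mm tall, on top of the thimble (z = 116 to 152 mm). This point is on its axis, 139 mm over the worktop. It turns without end.
- plunger1_top (a point): Top face of the test plunger of the right-hand slot: brass, 13 mm across, in front of the slot; stands 36 mm over the worktop when up. Needs about 3 N down; stays where it is pushed.
- plunger2_top (a point): the same for the middle slot
- plunger3_top (a point): the same for the left-hand slot
- plunger1 (a joint): how far plunger 1 is pushed down (m): 0 up, 0.005 fully down; counts as pushed from 0.003
- plunger2 (a joint): the same for plunger 2
- plunger3 (a joint): the same for plunger 3
- probe_grip (a point): Test probe, upright in its stand, 100 mm long: a round grey handle 18 mm across and 50 mm long on top, below it a black collar 32 mm across and 5 mm thick, then a steel shaft 11 mm across and a brass tip 4.4 mm across. This point is in the middle of the handle, on the axis, 75 mm above the tip and 30 mm above the underside of the collar.
- probe_tip (a point): the probe's tip, at the lower end of its axis (its z axis points along the probe to the handle)
- stand_rim (a point): Probe stand, fixed: round foot 60 mm across with an upright black cup 30 mm outside and 22 mm inside. This point is the centre of the cup's rim, 68 mm over the worktop. The probe's collar rests on the rim, its tip hanging 45 mm down inside.
- tube_a_mid (a point): A thin copper tube, 10.4 mm across and 130 mm long, lying on the worktop; this point is its middle, on its axis, which is its y axis. Two or three such tubes are there (None: absent); the thicker, 200 mm long copper tube farther back and those in the crate are no part of the job.
- tube_b_mid (a point): A thin copper tube, 10.4 mm across and 130 mm long, lying on the worktop; this point is its middle, on its axis, which is its y axis. Two or three such tubes are there (None: absent); the thicker, 200 mm long copper tube farther back and those in the crate are no part of the job.
- tube_c_mid (a point): A thin copper tube, 10.4 mm across and 130 mm long, lying on the worktop; this point is its middle, on its axis, which is its y axis. Two or three such tubes are there (None: absent); the thicker, 200 mm long copper tube farther back and those in the crate are no part of the job.
- masking_tape: a roll of masking tape, 92 mm across, 25 mm high, a bystander
There are look-alikes about, which are no part of the job. Leave any blue look-alike of the part that bears probe_grip alone.

How it is judged:
By the outcome, as a careful person would: the job done as asked, in the order asked, and still so for the second after the job is handed in, with the robot touching nothing.
Of tube_a, tube_b, tube_c only 2 to 3 are there at a start; the rules pass over those that are not, and their reading is None.
At some moment in a run one of tube_a, tube_b, tube_c may be knocked a few centimetres aside while the robot is not near it.
It also fails if it takes over 210 s, if anything falls off the work surface, if the arm or the gripper's body presses on something with over 40 N, if the wrist force passes 120 N, or if a joint passes its speed limit or range.

### The arm

A 6-joint arm with a two-finger parallel gripper is mounted at the origin on a cart in front of the work surface, level with it; the furniture and walls round the work are solid. World frame = base frame: x ahead of the robot, y to its left, z up, the work surface at z = 0. Lengths are in m, angles in rad, forces in N, time in s.
With the tool pointing down it reaches from about 0.35 to 0.775 m from the base axis. Payload 7.3 kg.
Tool frame: the origin (TCP) lies between the finger pads; the fingertips stand 17 mm ahead of it and the grasp point (between the pads) lies 2 mm behind it; z points along the fingers, y is the direction in which the jaws open and shut (so a half turn about z gives the same grasp; the last joint's range is limited). The gripper opens to 92 mm and grips with 3 to 60 N. Pads are 19 mm wide; open, the fingers measure 130 mm over their backs; the gripper's body (75 mm by 190 mm) begins 47 mm behind the grasp point.
Start: joints at [-1.312, 0.342, 1.524, -0, 1.275, -0.146], TCP at [0.207, -0.483, 0.244] pointing down, gripper open.
Joint ranges: [-2.53, 2.53], [-0.77, 2.02], [0.04, 2.7], [-1, 4.14], [0.28, 2.66], [-3.11, 3.11]. Speed limits (rad/s): [2.57, 2.57, 3.14, 3.14, 3.14, 3.14].

### API

Orientations are given as [roll, pitch, yaw] about the fixed x, y, z axes, in that order (R = Rz(yaw) Ry(pitch) Rx(roll)).
In Python, from cell import sensors, vision, hand_in gives the robot as it stands.
- The arm moves only by the tool step_arm, never from a script. Its argument "series" is a list of rows, each a list of 5 numbers: the opening, from 0 (shut) to 1 (fully open), then the shift along the world's x, y, z each as a share of 25 mm, from -1 to 1, then the turn about the world's z as a share of 0.08 rad, from -1 to 1. A call has 1 to 12 rows; each row shifts and turns the commanded pose from where the row before left it; what a row does not reach is not made up. A row lasts 1/10 s, in which the tool goes at most 50 mm and 8.59 degrees, less where a joint would pass 70% of its speed; a pose out of reach is approached as far as the arm can. A call with a number of a shift or a turn outside -1 to 1 is refused whole. A call with a gripper value outside its range is refused whole. The fingers move at their own pace and stop on an object; "squeeze" is the grip in N (left out, the last holds). Time passes only in rows, so rows that do not move let the fingers close. It gives the time, the measured TCP pose, the force and the opening at its end, in the units of the state.
- sensors.observe(): the state, without advancing time (a new reading comes with each control period).
- vision.read_camera(name): name is "side" or "top"; returns a dict with "pixels" (384x512x3 uint8, blue, green, red), "range_z" (384x512 float32, m along the optical axis (not along the pixel's ray), 0 where there is no reading), "camera_matrix" (3x3 intrinsics, pixels), "k1" (the pictures are not rectified: a ray, as slopes to the right and down, at radius r is drawn at 1 + k1 r^2 times it, then the intrinsics apply), "pose" (4x4, takes a point from camera to world coordinates). Camera axes: x right, y down, z forward; pixel columns grow to the right and rows downward; lengths in m; the calibration is good to about 2 mm. A picture is of the moment at which its call begins.
- hand_in(): hands the job in, once; it reports no verdict.
The state is a dict: "time": time; "qpos": joint angles; "qvel": joint speeds; "joint_efforts": joint torques, N m; "tool_pos": TCP position; "tool_rot": TCP orientation; "contact_force": force on the tool from outside, world axes, zero at the start; "torque": the same for the moment, N m; "opening": finger opening in m.
Only numpy, scipy, OpenCV 4.12 (cv2) and the standard library are available. Lean on these libraries where they do the work, as an engineer would, in place of code of your own. Each camera call takes 0.05 s, during which the arm holds its last target.

## Working session

There is one attempt and no reset: what is moved stays moved. The work goes in short steps, Python scripts to look and compute and a tool call to move; the robot and the scene stay as the last step left them, time stands still between calls to the robot, and variables do not carry over. Pictures are saved under pics/ and viewed, and the job is handed in when it is done.

Besides the shell and the picture viewer there is one more tool, called after "Call:" by a JSON object that holds its "name" and its "arguments". step_arm: Moves the arm, as the interface text tells. Its arguments: {"type":"object","properties":{"series":{"type":"array","items":{"type":"array","items":{"type":"number","minimum":-1,"maximum":1}}},"squeeze":{"type":"number"}},"required":["series"]}

```bash
ls; mkdir -p pics; cat > h.py <<'E'
import numpy as np, cv2, sys
sys.path.insert(0,'.')
from cell import sensors, vision, hand_in
def und(c,px):
    K=np.array(c['camera_matrix']); px=np.atleast_2d(np.asarray(px,float))
    d=np.array([c['k1'],0,0,0,0],float)
    return cv2.undistortPointsIter(px.reshape(-1,1,2),K,d,None,None,(3,50,1e-10)).reshape(-1,2)
def ray(c,px,z):
    s=und(c,px); P=np.array(c['pose']); d=np.c_[s,np.ones(len(s))]@P[:3,:3].T; o=P[:3,3]
    return o+d*((z-o[2])/d[:,2])[:,None]
def cloud(c):
    h,w=c['range_z'].shape; u,v=np.meshgrid(np.arange(w),np.arange(h))
    s=und(c,np.c_[u.ravel(),v.ravel()]); z=c['range_z'].ravel()
    P=np.array(c['pose']); X=np.c_[s*z[:,None],z]@P[:3,:3].T+P[:3,3]; X[z==0]=np.nan
    return X.reshape(h,w,3)
def proj(c,X):
    P=np.array(c['pose']); X=np.atleast_2d(X); q=(X-P[:3,3])@P[:3,:3]; K=np.array(c['camera_matrix'])
    s=q[:,:2]/q[:,2:]; s=s*(1+c['k1']*(s**2).sum(1,keepdims=True))
    return s@K[:2,:2].T+K[:2,2]
def save(c,n,roi=None,f=None):
    im=c['pixels']
    if roi: im=im[roi[1]:roi[3],roi[0]:roi[2]]
    f=f or min(800/im.shape[1],600/im.shape[0])
    cv2.imwrite('pics/'+n+'.png',cv2.resize(im,None,fx=f,fy=f,interpolation=cv2.INTER_CUBIC)); print(n,'scale',f)
E
python3 - <<'E'
from h import *
o=sensors.observe(); print(o)
for n in('top','side'):
    c=vision.read_camera(n); save(c,n+'0'); print(np.round(c['pose'],3),c['camera_matrix'],c['k1'])
    np.save(n+'0.npy',c,allow_pickle=True)
E
```

```text
pics
{'time': 0.0, 'qpos': array([-1.31201368e+00,  3.42712888e-01,  1.52501251e+00,  1.71774909e-05,
        1.27538756e+00, -1.46028602e-01]), 'qvel': array([ 0.00022775, -0.00113329, -0.00121042, -0.00061921,  0.00148531,
        0.00102465]), 'joint_efforts': array([-2.71309573e-04, -4.31241453e+01, -2.44221890e+01,  7.17856502e-02,
        5.59134583e-02, -1.18018629e-04]), 'tool_pos': array([ 0.20668284, -0.48219587,  0.24305162]), 'tool_rot': array([-3.14009092e+00, -2.37470319e-04,  4.04806053e-01]), 'contact_force': array([-0.04468089, -0.47553578,  0.74912756]), 'torque': array([-0.03849747, -0.03082762,  0.0023016 ]), 'opening': 0.09182628237684877}
top0 scale 1.5625
[[ 0.018 -0.992  0.124  0.39 ]
 [-1.    -0.018  0.003  0.167]
 [-0.    -0.124 -0.992  1.398]
 [ 0.     0.     0.     1.   ]] [[472.64423146   0.         256.89827702]
 [  0.         472.64423146 205.1033921 ]
 [  0.           0.           1.        ]] -0.10511651988697038
side0 scale 1.5625
[[-0.812 -0.386  0.437  0.194]
 [-0.583  0.554 -0.594  0.654]
 [-0.013 -0.738 -0.675  0.682]
 [ 0.     0.     0.     1.   ]] [[388.05074536   0.         250.34336748]
 [  0.         388.05074536 194.93814728]
 [  0.           0.           1.        ]] 0.04625644134654892
```

View pics/top0.png

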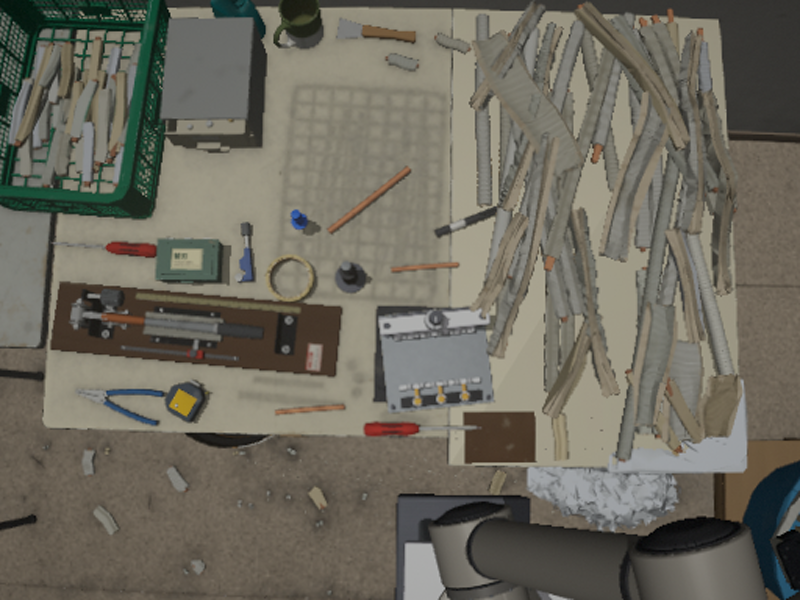

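View pics/side0.png

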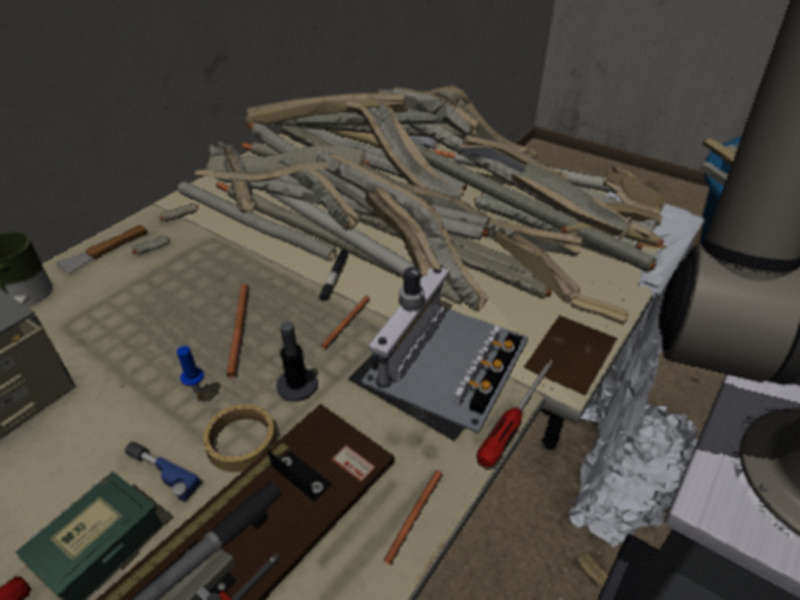

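```bash
python3 - <<'E'
from h import *
t=np.load('top0.npy',allow_pickle=True).item(); s=np.load('side0.npy',allow_pickle=True).item()
save(t,'t_fix',(230,185,330,270)); save(s,'s_fix',(210,150,350,255)); 
save(t,'t_mid',(160,90,330,220));
X=cloud(t)
for p in [(279,202),(266,252),(300,249),(273,170),(198,261)]: print(p,np.round(X[p[1],p[0]],3), t['range_z'][p[1],p[0]])
E
```

```text
t_fix scale 7.0588235294117645
s_fix scale 5.714285714285714
t_mid scale 4.615384615384615
(279, 202) [0.554 0.112 0.155] 1.2536334
(266, 252) [0.425 0.142 0.029] 1.3626896
(300, 249) [0.436 0.042 0.008] 1.3845669
(273, 170) [0.67  0.125 0.009] 1.4128702
(198, 261) [0.395 0.34  0.013] 1.3756864
```

View pics/t_fix.png

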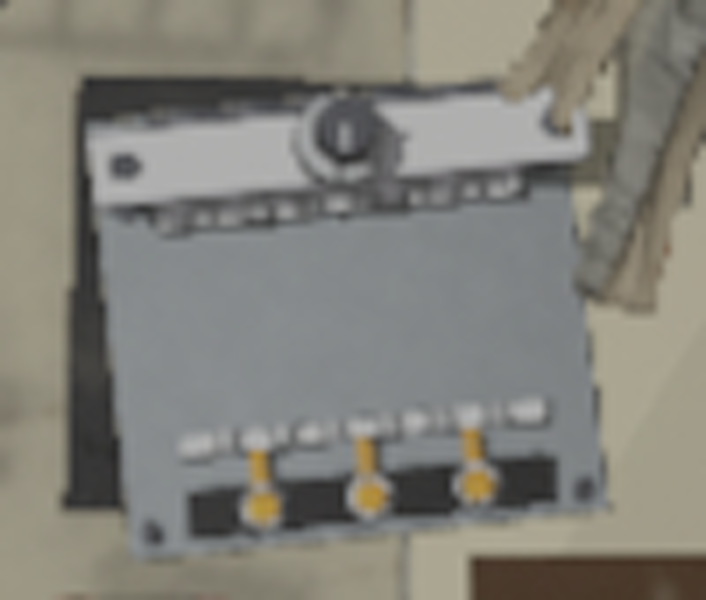

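View pics/s_fix.png

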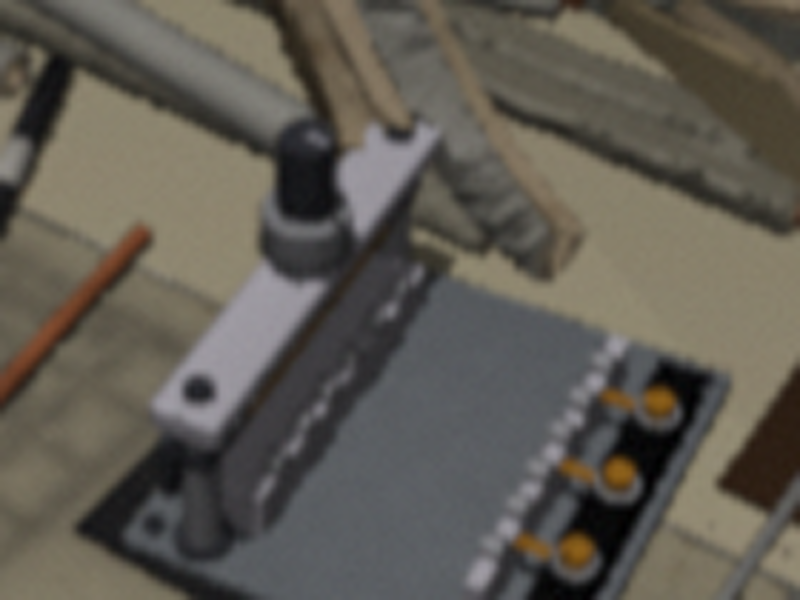

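View pics/t_mid.png

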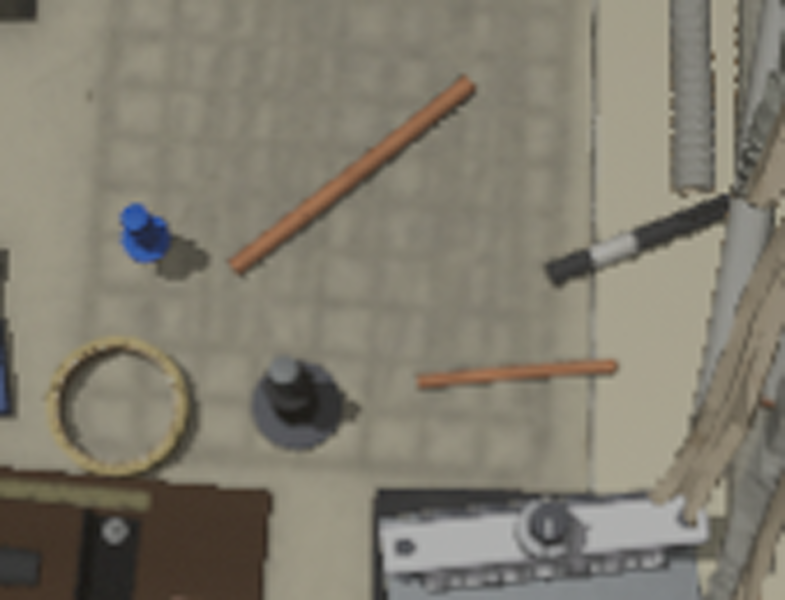

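```bash
cat > meas.py <<'E'
from h import *
def yellow(c,lo,hi,roi,amin=8):
    hsv=cv2.cvtColor(c['pixels'],cv2.COLOR_BGR2HSV); m=cv2.inRange(hsv,lo,hi)
    k=np.zeros_like(m); k[roi[1]:roi[3],roi[0]:roi[2]]=1; m=m*k
    n,l,st,ce=cv2.connectedComponentsWithStats(m)
    return [(ce[i],st[i,4],l==i) for i in range(1,n) if st[i,4]>=amin]
E
python3 - <<'E'
from meas import *
t=np.load('top0.npy',allow_pickle=True).item(); s=np.load('side0.npy',allow_pickle=True).item()
print('plungers')
for c,roi in((t,(250,240,305,262)),(s,(290,205,335,255))):
    for ce,a,m in yellow(c,(10,150,120),(30,255,255),roi,4): print(np.round(ce,1),a,np.round(ray(c,ce,.036)[0],4))
print('tubes')
for c,roi in((t,(160,100,330,275)),(s,(130,170,300,370))):
    for ce,a,m in yellow(c,(3,90,60),(16,255,255),roi,30):
        ys,xs=np.nonzero(m); p=np.c_[xs,ys].astype(float); W=ray(c,p,.006)[:,:2]
        r=cv2.minAreaRect((W*1000).astype(np.float32)); print(np.round(ce,1),a,r)
X=cloud(t)
m=(X[...,2]>.06)&(X[...,0]>.38)&(X[...,0]<.6)&(abs(X[...,1])<.13)
# pile near fixture
for x in np.arange(.4,.62,.02):
    r=[]
    for y in np.arange(-.14,.02,.02):
        k=(abs(X[...,0]-x)<.01)&(abs(X[...,1]-y)<.01); r.append(int(1000*np.nanmax(X[...,2][k])) if k.any() else -1)
    print(round(x,2),r)
E
```

```text
plungers
[297.3 253. ] 7 [0.4231 0.0526 0.036 ]
[282.2 254.8] 6 [0.4171 0.096  0.036 ]
[267.  256.5] 6 [0.4115 0.1394 0.036 ]
[324.7 219.4] 7 [0.4242 0.0554 0.036 ]
[317.9 232.1] 8 [0.4183 0.099  0.036 ]
[303.2 245.2] 4 [0.4258 0.1506 0.036 ]
[310.7 245.8] 9 [0.4121 0.1427 0.036 ]
tubes
[236.  127.5] 261 ((800.2039794921875, 238.56588745117188), (12.868582725524902, 199.33843994140625), 40.27546691894531)
[271.7 170.3] 116 ((669.3987426757812, 128.0415802001953), (8.598464012145996, 126.55574798583984), 5.925959587097168)
[189.6 216.5] 1683 ((528.285888671875, 379.3640441894531), (173.5152130126953, 132.20729064941406), 86.29862976074219)
[197.8 261.6] 122 ((393.41717529296875, 341.119140625), (7.987929344177246, 129.94229125976562), 6.179218292236328)
[313.6 268.5] 314 ((377.8175048828125, 3.3749656677246094), (29.16240692138672, 94.17064666748047), 0.8223313093185425)
[151.3 211.2] 293 ((803.9385986328125, 240.28419494628906), (12.912181854248047, 213.17750549316406), 40.32975769042969)
[219.9 206.1] 171 ((671.3873901367188, 132.2511444091797), (12.433870315551758, 135.9228057861328), 5.972503662109375)
[225.5 300.5] 87 ((497.469482421875, 331.19403076171875), (29.395828247070312, 52.87398147583008), 86.36781311035156)
[263.5 330.8] 365 ((394.5222473144531, 343.619384765625), (10.409952163696289, 134.17202758789062), 5.806900501251221)
0.4 [38, 53, 45, 41, 7, 9, 8, 7]
0.42 [54, 60, 56, 4, 5, 5, 4, 15]
0.44 [59, 58, 44, 4, 6, 6, 5, 12]
0.46 [62, 59, 32, 7, 9, 6, 7, 13]
0.48 [63, 40, 29, 5, 6, 6, 4, 11]
0.5 [60, 31, 31, 6, 6, 6, 46, 59]
0.52 [41, 31, 30, 6, 6, 6, 60, 67]
0.54 [33, 32, 30, 9, 6, 16, 77, 76]
0.56 [84, 79, 77, 4, 6, 91, 93, 82]
0.58 [86, 87, 84, 6, 6, 108, 115, 90]
0.6 [89, 88, 87, 8, 3, 135, 141, 124]
```

```bash
python3 - <<'E'
from h import *
t=np.load('top0.npy',allow_pickle=True).item(); X=cloud(t)
for x in np.arange(.3,.92,.04):
    r=[]
    for y in np.arange(-.52,.5,.04):
        k=(abs(X[...,0]-x)<.02)&(abs(X[...,1]-y)<.02); r.append(int(1000*np.nanmax(X[...,2][k])) if k.any() else -1)
    print(round(x,2),r)
E
```

```text
0.3 [-1, 16, 15, 16, 14, 15, 19, 59, 6, 741, 752, 740, 10, 10, 10, 6, -687, -672, -686, -683, -686, -688, -689, -684, -689, -217]
0.34 [-1, 18, 56, 52, 56, 58, 29, 60, 9, 16, 22, 11, 11, 11, 11, 5, 18, 27, 32, 33, 6, 7, 7, 5, 5, 6]
0.38 [-1, 15, 63, 59, 69, 70, 86, 85, 8, 9, 52, 43, 12, 10, 17, 15, 17, 30, 33, 32, 14, 14, 16, 14, 6, 8]
0.42 [-1, 15, 78, 77, 73, 91, 94, 90, 49, 48, 60, 48, 5, 15, 40, 40, 42, 43, 15, 7, 10, 14, 6, 8, 7, 8]
0.46 [-1, 13, 83, 79, 57, 98, 100, 101, 61, 61, 62, 25, 9, 13, 40, 41, 41, 37, 14, 8, 24, 24, 23, 24, 26, 26]
0.5 [-1, 8, 58, 58, 56, 107, 105, 104, 60, 68, 56, 23, 43, 59, 16, 16, 16, 15, 15, 7, 25, 26, 27, 62, 59, 28]
0.54 [-1, 6, 60, 73, 75, 111, 111, 105, 62, 62, 74, 24, 79, 92, 97, 119, 158, 97, 101, 7, 23, 24, 26, 59, 62, 68]
0.58 [-1, 5, 57, 76, 93, 111, 110, 9, 66, 89, 88, 24, 127, 117, 111, 119, 153, 91, 40, 8, 21, 25, 29, 60, 25, 26]
0.62 [-1, 5, 71, 67, 110, 97, 60, 6, 73, 87, 91, 87, 150, 143, 126, 10, 7, 9, 6, 75, 124, 8, 31, 27, 31, 24]
0.66 [-1, 4, 77, 79, 118, 117, 61, 45, 78, 93, 110, 145, 153, 146, 7, 12, 14, 16, 20, 75, 126, 12, 30, 30, 31, 25]
0.7 [-1, 6, 97, 91, 136, 141, 61, 57, 59, 93, 120, 144, 151, 144, 5, 9, 10, 8, 9, 6, 7, 6, 25, 28, 7, 21]
0.74 [-1, 5, 121, 129, 156, 151, 59, 62, 61, 92, 118, 150, 154, 142, 20, 21, 18, 6, 6, 6, 18, 16, 107, 47, 7, 21]
0.78 [-1, 8, 157, 167, 172, 170, 85, 74, 70, 98, 116, 152, 150, 95, 27, 16, 8, 9, 6, 18, 19, 11, 7, 9, 8, 8]
0.82 [-1, -1, 2, 168, 173, 171, 106, 90, 73, 134, 128, 149, 134, 99, 26, 6, 8, 6, 18, 18, 10, 7, 6, 8, 10, 7]
0.86 [-1, -1, -1, 161, 170, 166, 136, 127, 87, 139, 139, 149, 135, 58, 31, 7, 7, 19, 16, 8, 6, 7, 7, 8, 7, 144]
0.9 [-1, -1, -1, 144, 166, 165, 155, 155, 93, 104, 138, 146, 135, 34, 35, 8, 5, 8, 10, 7, 7, 8, 7, 9, 154, 155]
```

Call:
{"name": "step_arm", "arguments": {"series": [[0.45,0.7,0.99,0,0.6],[0.45,0.7,0.99,0,0.6],[0.45,0.7,0.99,0,0.6],[0.45,0.7,0.99,0,0.6],[0.45,0.7,0.99,0,0.6],[0.45,0.7,0.99,0,0.6],[0.45,0.7,0.99,0,0.6],[0.45,0.7,0.99,0,0.6],[0.45,0.7,0.99,0,0.6],[0.45,0.7,0.99,0,0.6],[0.45,0.7,0.99,0,0.6],[0.45,0.7,0.99,0,0.6]], "squeeze": 25}}

```text
time: 1.3
tool_pos: [0.4172, -0.1844, 0.2435]
tool_rot: [-3.141, 0.0, 0.983]
contact_force: [-0.0, -0.1, 0.5]
opening: 0.041
```

Call:
{"name": "step_arm", "arguments": {"series": [[0.45,0.7,0.99,0,0.6],[0.45,0.7,0.99,0,0.6],[0.45,0.7,0.99,0,0.6],[0.45,0.7,0.99,0,0.6],[0.45,0.7,0.99,0,0.6],[0.45,0.7,0.99,0,0.6],[0.45,0.7,0.99,0,0.6],[0.45,0.7,0.99,0,0.6],[0.45,0.7,0.99,0,0.6],[0.45,0.7,0.99,0,0.6],[0.45,0.7,0.99,0,0.6],[0.45,0.7,0.99,0,0.6]]}}

```text
time: 2.5
tool_pos: [0.6271, 0.1125, 0.2432]
tool_rot: [-3.141, 0.0, 1.559]
contact_force: [0.3, -0.4, -1.3]
opening: 0.0411
```

Call:
{"name": "step_arm", "arguments": {"series": [[0.45,0.7,0.99,-0.5,0.6],[0.45,0.7,0.95,-0.5,0.6],[0.45,0,0,-0.5,0],[0.45,0,0,0,0]]}}

```text
time: 2.9
tool_pos: [0.6604, 0.16, 0.2029]
tool_rot: [-3.136, 0.001, 1.653]
contact_force: [-0.5, -1.2, 0.4]
opening: 0.0415
```

```bash
python3 - <<'E'
from meas import *
o=sensors.observe(); print(np.round(o['tool_pos'],4),np.round(o['tool_rot'],3),np.round(o['qpos'],2),o['time'])
for n in('top','side'):
    c=vision.read_camera(n); save(c,n+'1'); np.save(n+'1.npy',c,allow_pickle=True)
    roi=(160,100,330,275) if n=='top' else (130,170,300,370)
    for ce,a,m in yellow(c,(3,90,60),(16,255,255),roi,30):
        ys,xs=np.nonzero(m); W=ray(c,np.c_[xs,ys].astype(float),.006)[:,:2]; print(np.round(ce,1),a,np.round(cv2.minAreaRect((W*1000).astype(np.float32))[0],1))
E
```

```text
[0.6604 0.16   0.2029] [-3.136e+00  1.000e-03  1.653e+00] [ 0.13  0.67  1.09 -0.    1.39  0.04] 2.9
top1 scale 1.5625
[219.7 140.2] 95 [759.1 287.4]
[189.6 216.6] 1684 [528.5 379. ]
[197.7 261.6] 119 [393.4 341.1]
[320.7 268.8] 175 [378.1 -18.7]
side1 scale 1.5625
[151.4 211.5] 315 [803.8 240.2]
[215.7 210.8] 122 [668.6 153.4]
[156.6 264.7] 65 [666.7 355.9]
[226.3 299. ] 108 [497.3 330.8]
[263.6 330.8] 361 [394.5 343.6]
```

```bash
python3 - <<'E'
from h import *
t=np.load('top1.npy',allow_pickle=True).item(); s=np.load('side1.npy',allow_pickle=True).item()
save(t,'t1',(180,60,340,180)); save(s,'s1',(130,100,330,250))
E
```

```text
t1 scale 5.0
s1 scale 4.0
```

View pics/t1.png

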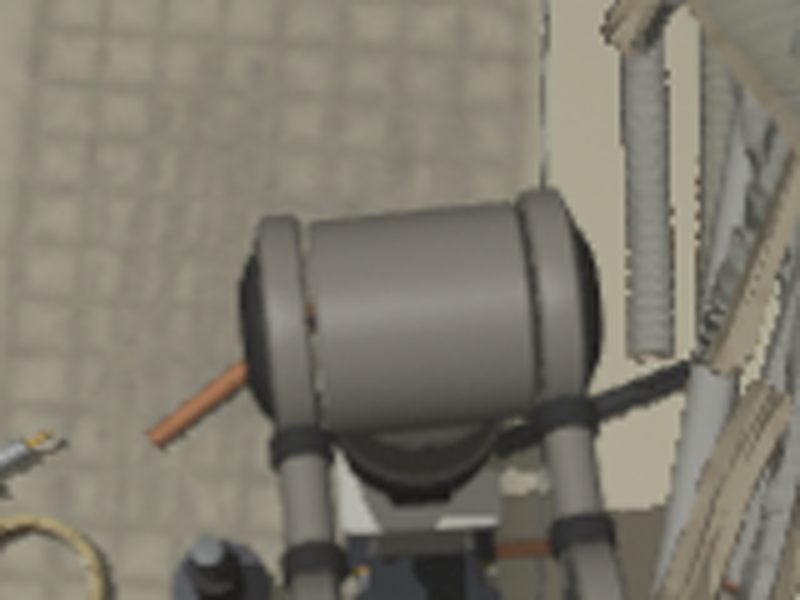

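View pics/s1.png

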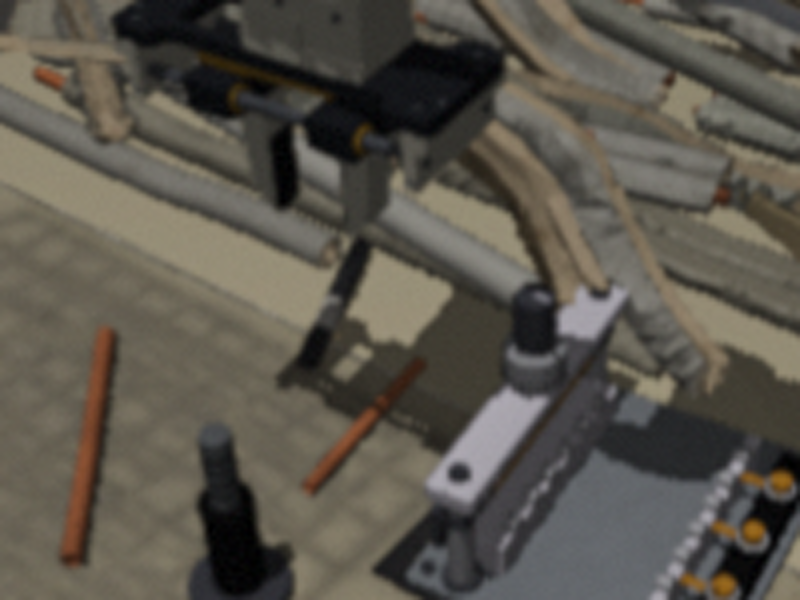

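Call:
{"name": "step_arm", "arguments": {"series": [[0.45,0.46,0,0,0.26],[0.45,0,0,-0.9,0],[0.45,0,0,-0.9,0],[0.45,0,0,-0.9,0],[0.45,0,0,-0.9,0],[0.45,0,0,0,0],[0.45,0,0,0,0]]}}

```text
time: 3.7
tool_pos: [0.6736, 0.1592, 0.1176]
tool_rot: [3.14, 0.0, 1.672]
contact_force: [-0.4, 0.0, 0.2]
opening: 0.0416
```

```bash
python3 - <<'E'
from h import *
s=vision.read_camera('side'); save(s,'s2',(130,100,330,250))
o=sensors.observe();print(o['tool_pos'],proj(s,[.670-.0031,.16,.0052]),proj(s,o['tool_pos']))
E
```

```text
s2 scale 4.0
[0.67412862 0.15939825 0.11843293] [[215.04863948 212.4064462 ]] [[209.08187836 175.79808164]]
```

View pics/s2.png

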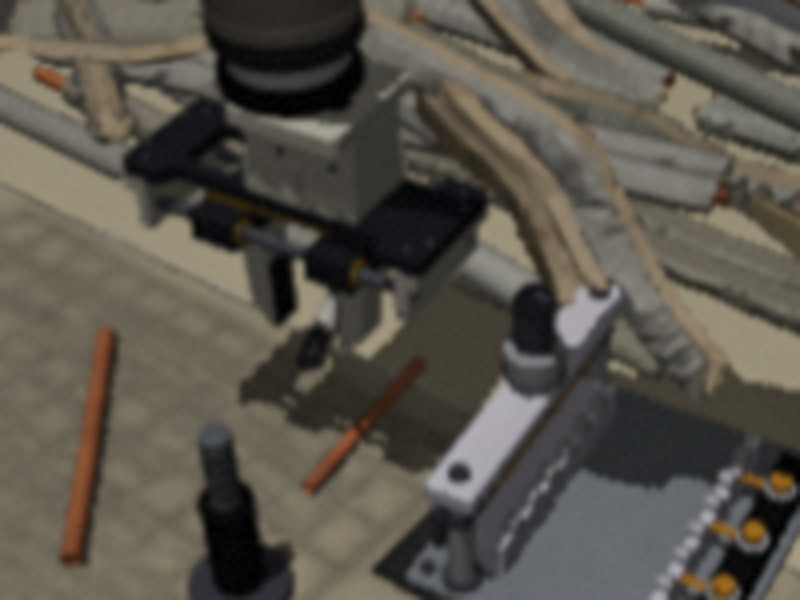

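Call:
{"name": "step_arm", "arguments": {"series": [[0.45,0,0,-0.9,0],[0.45,0,0,-0.9,0],[0.45,0,0,-0.9,0],[0.45,0,0,-0.6,0],[0.45,0,0,-0.5,0],[0.45,0,0,0,0]]}}

```text
time: 4.35
tool_pos: [0.6728, 0.1597, 0.0202]
tool_rot: [-3.14, 0.0, 1.673]
contact_force: [-0.1, -0.0, -1.4]
opening: 0.0415
```

```bash
python3 - <<'E'
from h import *
s=vision.read_camera('side'); save(s,'s3',(170,130,290,220))
o=sensors.observe();print(o['tool_pos'],o['tool_rot'])
E
```

```text
s3 scale 6.666666666666667
[0.67336815 0.15988656 0.02133872] [-3.14148063e+00  1.31642602e-05  1.67350697e+00]
```

View pics/s3.png

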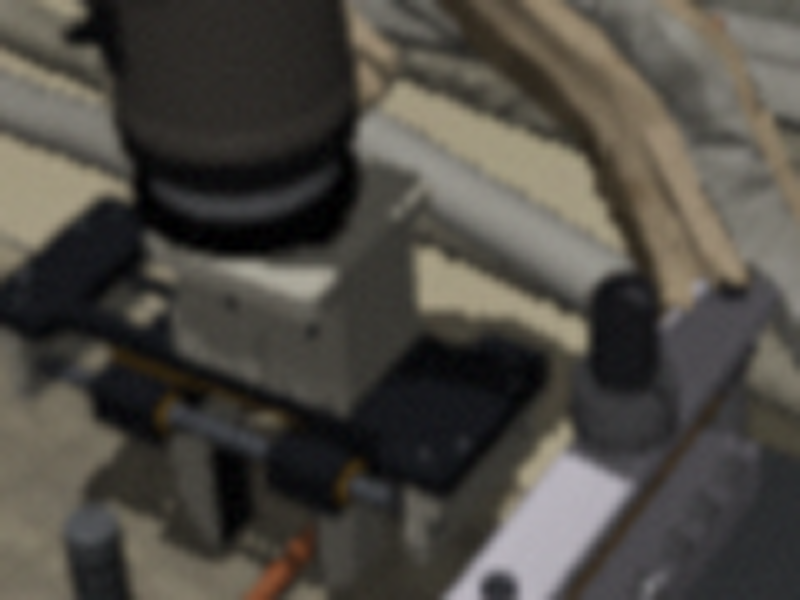

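Call:
{"name": "step_arm", "arguments": {"series": [[0,0,0,0,0],[0,0,0,0,0],[0,0,0,0,0],[0,0,0,0,0],[0,0,0,0,0],[0,0,0,0,0]], "squeeze": 30}}

```text
time: 5.0
tool_pos: [0.6735, 0.16, 0.0216]
tool_rot: [3.141, -0.0, 1.674]
contact_force: [0.3, -1.0, 2.2]
opening: 0.0092
```

Call:
{"name": "step_arm", "arguments": {"series": [[0,0,0,0.3,0],[0,0,0,0.9,0],[0,0,0,1,0],[0,0,0,1,0],[0,0,0,1,0],[0,0,0,1,0],[0,0,0,1,0],[0,0,0,0.8,0],[0,0,0,0,0]]}}

```text
time: 5.9
tool_pos: [0.6747, 0.1602, 0.2003]
tool_rot: [3.135, -0.0, 1.674]
contact_force: [0.5, 0.9, 0.1]
opening: 0.0091
```

```bash
python3 - <<'E'
from h import *
s=vision.read_camera('side'); save(s,'s4',(130,100,330,250))
t=vision.read_camera('top'); save(t,'t4')
o=sensors.observe();print(o['tool_pos'],o['tool_rot'],o['opening'])
E
```

```text
s4 scale 4.0
t4 scale 1.5625
[0.6730854  0.15991725 0.1960066 ] [3.14152478e+00 2.70638894e-06 1.67363692e+00] 0.00913054665292497
```

View pics/s4.png

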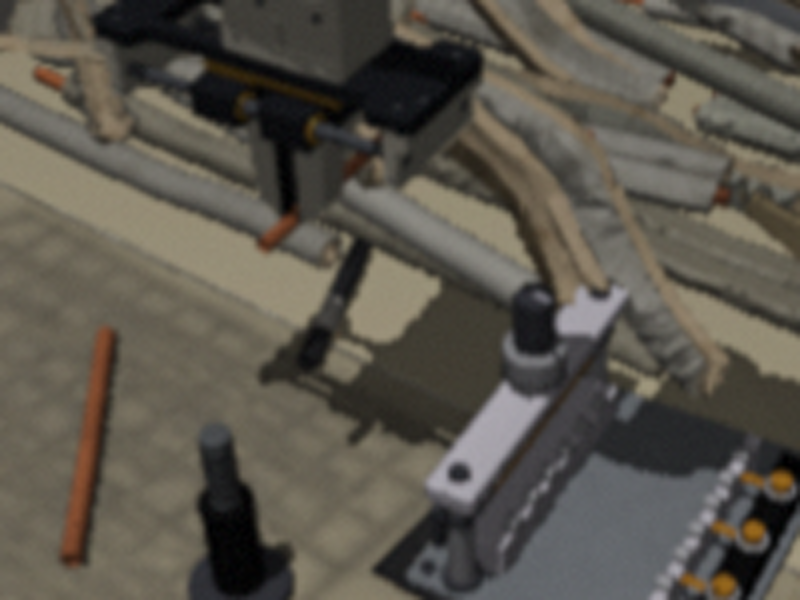

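Call:
{"name": "step_arm", "arguments": {"series": [[0,-0.48,-0.03,0,1],[0,-0.48,-0.03,0,1],[0,-0.48,-0.03,0,1],[0,-0.48,-0.03,0,1],[0,-0.48,-0.03,0,1],[0,-0.48,-0.03,0,1],[0,-0.48,-0.03,0,1],[0,-0.48,-0.03,0,1],[0,-0.48,-0.03,0,1],[0,-0.48,-0.03,0,1],[0,-0.48,-0.03,0,1],[0,-0.48,-0.03,0,1]]}}

```text
time: 7.2
tool_pos: [0.5278, 0.1507, 0.1944]
tool_rot: [-3.14, -0.003, 2.637]
contact_force: [-0.2, 0.7, -1.1]
opening: 0.0092
```

Call:
{"name": "step_arm", "arguments": {"series": [[0,-0.48,-0.03,0,1],[0,-0.48,-0.03,0,1],[0,-0.48,-0.03,0,1],[0,-0.48,-0.03,0,1],[0,-0.48,-0.03,0,1],[0,-0.48,-0.03,0,1],[0,-0.48,-0.03,0,1],[0,-0.48,-0.03,0,1],[0,0,0,0,0],[0,0,0,0,0]]}}

```text
time: 8.2
tool_pos: [0.4332, 0.1449, 0.1956]
tool_rot: [3.142, -0.001, -3.012]
contact_force: [-0.3, -0.9, 0.1]
opening: 0.009
```

```bash
python3 - <<'E'
from h import *
s=vision.read_camera('side'); save(s,'s5',(190,110,350,230)); np.save('side5.npy',s,allow_pickle=True)
t=vision.read_camera('top'); save(t,'t5',(220,150,340,240));np.save('top5.npy',t,allow_pickle=True)
o=sensors.observe();print(o['tool_pos'],o['tool_rot'],o['opening'],o['qpos'])
E
```

```text
s5 scale 5.0
t5 scale 6.666666666666667
[0.43367339 0.1448849  0.19579897] [ 3.14156180e+00 -4.35326493e-04 -3.01123360e+00] 0.009317891096976475 [ 1.54523000e-01  2.68061915e-01  1.77515647e+00  4.64375704e-05
  1.09880872e+00 -1.54665350e+00]
```

View pics/s5.png

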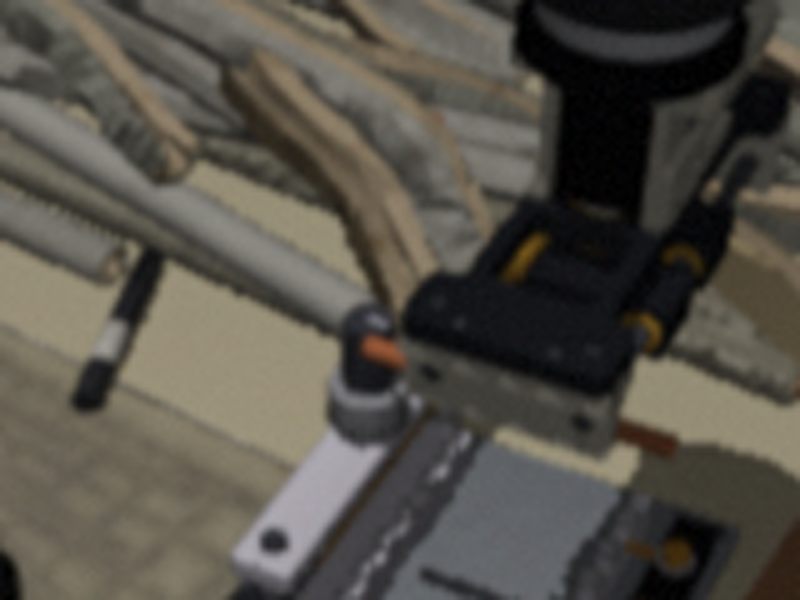

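View pics/t5.png

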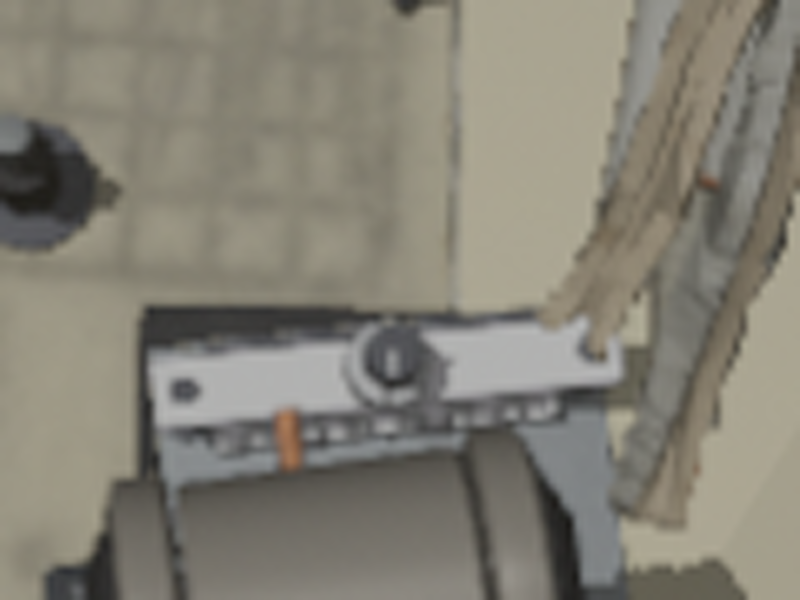

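```bash
python3 - <<'E'
from meas import *
t=np.load('top5.npy',allow_pickle=True).item(); s=np.load('side5.npy',allow_pickle=True).item()
o=np.array([.43367,.14488,.1958]); 
for c,roi in((t,(255,205,275,225)),(s,(255,170,330,205))):
    for ce,a,m in yellow(c,(3,90,60),(16,255,255),roi,4):
        ys,xs=np.nonzero(m); W=ray(c,np.c_[xs,ys].astype(float),.1825); 
        print(np.round(ce,2),a,np.round(W.mean(0),4), np.round(np.polyfit(W[:,0],W[:,1],1),3), W[:,0].min(),W[:,0].max())
d=np.array([np.cos(.130),np.sin(.130),0])
for x in(.5,.51,.52): print(o+d*(x-o[0])/d[0], proj(s,o+d*(x-o[0])/d[0]-[0,0,.0133]))
print(proj(s,o-.065*d-[0,0,.0133]),proj(s,o-.035*d-[0,0,.0133]))
E
```

```text
[262.81 215.65] 26 [0.5141 0.155  0.1825] [0.1   0.103] 0.5028344543539087 0.5236085870571865
[266.09 179.77] 43 [0.5183 0.1602 0.1825] [-0.151  0.239] 0.5064646197285698 0.5281816421799318
[320.41 196.95] 22 [0.4062 0.1433 0.1825] [-0.106  0.187] 0.39545504528632347 0.4200629191864472
[316. 198.] 5 [0.4116 0.1506 0.1825] [0.015 0.144] 0.40718781466538156 0.4159871073419881
[0.5        0.15355181 0.1958    ] [[275.63168015 181.40605844]]
[0.51       0.15485918 0.1958    ] [[271.04543711 179.89051789]]
[0.52       0.15616655 0.1958    ] [[266.50243148 178.38895633]]
[[340.00622951 202.64600561]] [[324.59214066 197.56577811]]
```

```bash
python3 - <<'E'
from meas import *
t=np.load('top0.npy',allow_pickle=True).item()
im=t['pixels'].astype(float); hsv=cv2.cvtColor(t['pixels'],cv2.COLOR_BGR2HSV)
X=cloud(t)
# bridge top by depth
m=((X[...,2]>.082)&(X[...,2]<.1)&(X[...,0]>.5)&(X[...,0]<.62)&(X[...,1]>.0)&(X[...,1]<.22)&(t['pixels'].min(2)>140))
ys,xs=np.nonzero(m); W=ray(t,np.c_[xs,ys].astype(float),.09)[:,:2]
r=cv2.minAreaRect((W*1000).astype(np.float32)); print('bridge',r,len(xs))
# weighted plungers: saturation-weighted
sat=(hsv[...,1].astype(float)-70).clip(0)*((hsv[...,0]>8)&(hsv[...,0]<32))
for u,v in((297.3,253),(282.2,254.8),(267,256.5)):
    yy,xx=np.mgrid[int(v)-3:int(v)+5,int(u)-4:int(u)+6]
    # exclude the stem above
    w=sat[yy,xx]*(((xx-u)**2+(yy-v)**2)<3.2**2)
    c=[(w*xx).sum()/w.sum(),(w*yy).sum()/w.sum()]; print(c,np.round(ray(t,c,.036),4))
# knob dark region by depth>.13
m=(X[...,2]>.135)&(X[...,2]<.17)&(abs(X[...,0]-.555)<.03)&(abs(X[...,1]-.112)<.03); ys,xs=np.nonzero(m); print('knob',len(xs),np.mean(xs),np.mean(ys),ray(t,[xs.mean(),ys.mean()],.150))
# dark plunger block
m=(t['pixels'].max(2)<70); m[:,:250]=0;m[:,318:]=0;m[:247]=0;m[262:]=0
ys,xs=np.nonzero(m); W=ray(t,np.c_[xs,ys].astype(float),.028)[:,:2]; print('block',cv2.minAreaRect((W*1000).astype(np.float32)))
# white lips front row
m=(t['pixels'].min(2)>165); m[:,:250]=0;m[:,312:]=0;m[:238]=0;m[250:]=0
n,l,st,ce=cv2.connectedComponentsWithStats(m.astype(np.uint8))
for i in range(1,n): print('lip',st[i,4],ce[i].round(1),ray(t,ce[i],.036).round(4)[0])
E
```

```text
bridge ((553.197998046875, 113.48422241210938), (27.791027069091797, 195.22622680664062), 6.9583234786987305) 501
[np.float64(297.3438864628821), np.float64(253.20305676855895)] [[0.4225 0.0524 0.036 ]]
[np.float64(282.1910669975186), np.float64(254.92803970223326)] [[0.4168 0.0959 0.036 ]]
[np.float64(267.04719101123595), np.float64(256.26741573033706)] [[0.4122 0.1393 0.036 ]]
knob 64 278.21875 203.0 [[0.55203393 0.11417765 0.15      ]]
block ((417.21978759765625, 94.80128479003906), (18.45125389099121, 148.95762634277344), 6.395085334777832)
lip 4 [296.5 243.5] [0.4503 0.0551 0.036 ]
lip 6 [304.5 242.7] [0.4531 0.0321 0.036 ]
lip 3 [281. 245.] [0.4452 0.0997 0.036 ]
lip 2 [288.5 244. ] [0.4485 0.0781 0.036 ]
lip 6 [257.5 247.5] [0.4368 0.1672 0.036 ]
lip 4 [266.  246.8] [0.4394 0.1428 0.036 ]
lip 2 [273.5 246. ] [0.442  0.1212 0.036 ]
```

Call:
{"name": "step_arm", "arguments": {"series": [[0,-0.14,-0.11,0,-0.08],[0,0,0,-0.89,0],[0,0,0,-0.89,0],[0,0,0,-0.89,0],[0,0,0,-0.89,0],[0,0,0,-0.89,0],[0,0,0,-0.89,0],[0,0,0,0,0],[0,0,0,0,0]]}}

```text
time: 9.2
tool_pos: [0.4299, 0.1421, 0.0629]
tool_rot: [3.142, -0.001, -3.017]
contact_force: [0.1, -0.5, -0.2]
opening: 0.0091
```

```bash
cat > snap.py <<'E'
from h import *
n=sys.argv[1]
s=vision.read_camera('side'); save(s,'s'+n,(200,130,340,235)); np.save('side%s.npy'%n,s,allow_pickle=True)
t=vision.read_camera('top'); save(t,'t'+n,(230,180,330,255));np.save('top%s.npy'%n,t,allow_pickle=True)
o=sensors.observe();print(o['tool_pos'],o['tool_rot'],o['opening'],o['contact_force'].round(1),o['qpos'].round(2),o['time'])
E
python3 snap.py 6
```

```text
s6 scale 5.714285714285714
t6 scale 8.0
[0.43057314 0.14223044 0.06374511] [ 3.14146621e+00  1.84018182e-03 -3.01631487e+00] 0.0090450707585117 [0.1 0.2 0.4] [ 0.15  0.46  1.94  0.    0.74 -1.55] 9.3
```

View pics/s6.png

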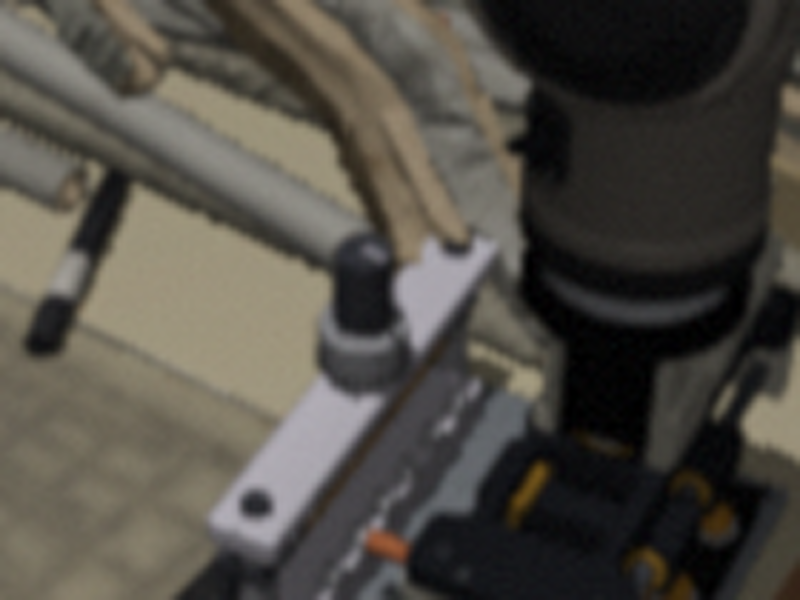

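View pics/t6.png

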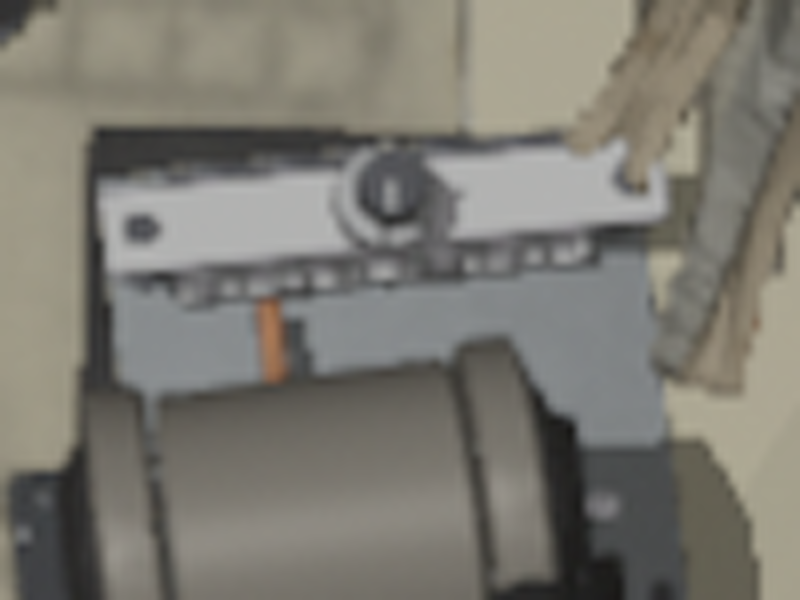

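```bash
python3 - <<'E'
from meas import *
t=np.load('top0.npy',allow_pickle=True).item()
g=t['pixels'].min(2)
im=cv2.resize(t['pixels'][205:252,240:320],None,fx=10,fy=10,interpolation=cv2.INTER_NEAREST)
im=np.clip(im.astype(float)*1.2,0,255).astype(np.uint8); cv2.imwrite('pics/lips.png',im)
c=np.load('top6.npy',allow_pickle=True).item()
for ce,a,m in yellow(c,(3,90,60),(16,255,255),(255,205,275,230),4):
    ys,xs=np.nonzero(m); W=ray(c,np.c_[xs,ys].astype(float),.0475); print(a,W.mean(0).round(4),np.polyfit(W[:,0],W[:,1],1),W[:,0].max())
E
```

```text
22 [0.5079 0.1509 0.0475] [0.03887802 0.1311259 ] 0.5212162622189385
```

View pics/lips.png

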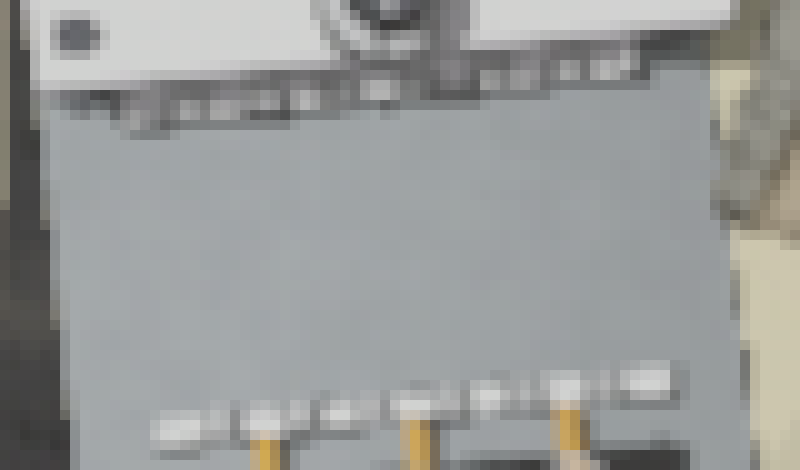

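Call:
{"name": "step_arm", "arguments": {"series": [[0,0.5,0.06,0,0],[0,0.5,0.06,0,0],[0,0.5,0.06,0,0],[0,0,0,0,0],[0,0,0,0,0]]}}

```text
time: 9.8
tool_pos: [0.4672, 0.1467, 0.0633]
tool_rot: [3.141, 0.001, -3.016]
contact_force: [-0.6, 0.3, 0.1]
opening: 0.0091
```

```bash
python3 snap.py 7
```

```text
s7 scale 5.714285714285714
t7 scale 8.0
[0.46666227 0.14661863 0.06306693] [ 3.14150956e+00 -1.72147757e-04 -3.01595635e+00] 0.008909251660256917 [-0.5  0.5 -0.2] [ 0.15  0.51  1.84  0.    0.79 -1.55] 9.9
```

View pics/s7.png

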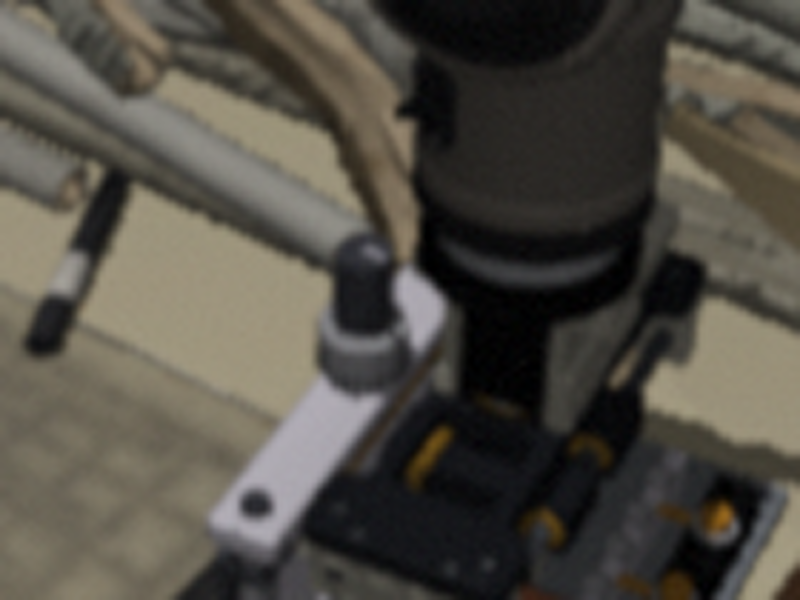

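Call:
{"name": "step_arm", "arguments": {"series": [[0,0,0,-0.12,0],[0,0,0,-0.12,0],[0,0,0,-0.1,0],[0,0,0,0,0],[0,0,0,0,0]]}}

```text
time: 10.4
tool_pos: [0.4672, 0.1466, 0.0541]
tool_rot: [3.142, -0.0, -3.016]
contact_force: [0.7, 0.5, -0.3]
opening: 0.0091
```

Call:
{"name": "step_arm", "arguments": {"series": [[0,0,0,-0.08,0],[0,0,0,0,0],[0,0,0,0,0]]}}

```text
time: 10.7
tool_pos: [0.4675, 0.1467, 0.0525]
tool_rot: [3.141, 0.001, -3.016]
contact_force: [-0.6, -0.1, 2.6]
opening: 0.0091
```

Call:
{"name": "step_arm", "arguments": {"series": [[0,0,0,-0.04,0],[0,0,0,0,0],[0,0,0,0,0]]}}

```text
time: 11.0
tool_pos: [0.4675, 0.1467, 0.0523]
tool_rot: [3.141, 0.001, -3.016]
contact_force: [-3.5, -0.6, 12.0]
opening: 0.0092
```

Call:
{"name": "step_arm", "arguments": {"series": [[0.2,0,0,0,0],[0.35,0,0,0,0],[0.35,0,0,0,0],[0.35,0,0,0.3,0],[0.35,0,0,0.8,0],[0.35,0,0,1,0],[0.35,0,0,1,0],[0.35,0,0,1,0],[0.35,0,0,1,0],[0.35,0,0,1,0]]}}

```text
time: 12.0
tool_pos: [0.4671, 0.1466, 0.2052]
tool_rot: [3.141, 0.0, -3.016]
contact_force: [0.2, 0.3, 0.2]
opening: 0.0326
```

Call:
{"name": "step_arm", "arguments": {"series": [[0.35,0,1,0,-1],[0.45,0,1,0,-1],[0.45,0,1,0,-1],[0.45,0,1,0,-1],[0.45,0,1,0,-1],[0.45,0,1,0,-1],[0.45,0,1,0,-1],[0.45,0,1,0,-1],[0.45,0,0,0,-1],[0.45,0,0,0,-1]]}}

```text
time: 13.0
tool_pos: [0.4668, 0.3474, 0.2038]
tool_rot: [-3.141, -0.0, 2.465]
contact_force: [-0.3, -0.8, -0.9]
opening: 0.0415
```

```bash
python3 snap.py 8
```

```text
s8 scale 5.714285714285714
t8 scale 8.0
[0.46703218 0.34688134 0.20386909] [-3.14141785e+00 -8.56257268e-05  2.46706853e+00] 0.04116951606841352 [ 0.5 -0.1 -0.9] [ 0.51  0.48  1.42  0.    1.24 -0.39] 13.1
```

View pics/s8.png

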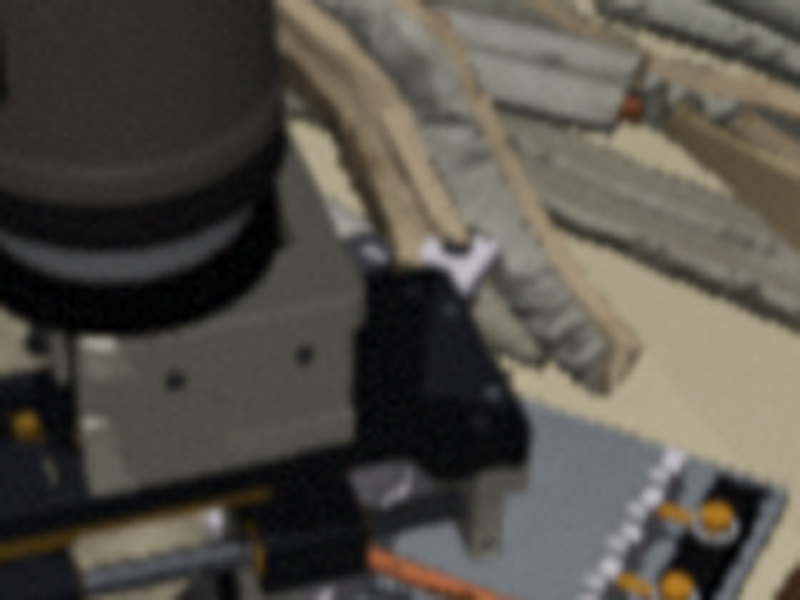

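View pics/t8.png

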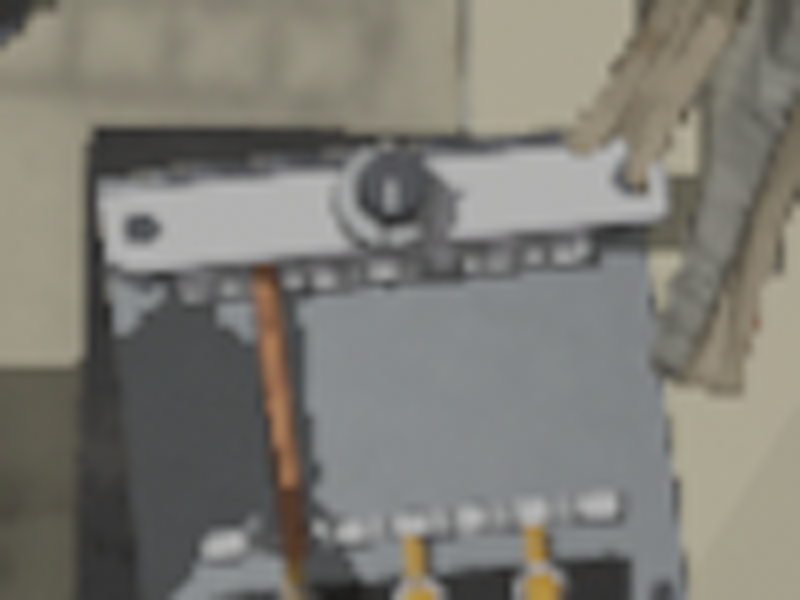

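```bash
python3 - <<'E'
from meas import *
for n in('top','side'):
    c=np.load(n+'8.npy',allow_pickle=True).item(); save(c,n+'8full')
    roi=(110,230,330,290) if n=='top' else (130,170,300,384)
    for ce,a,m in yellow(c,(3,90,40),(16,255,255),roi,20):
        ys,xs=np.nonzero(m); W=ray(c,np.c_[xs,ys].astype(float),.006)[:,:2]; print(np.round(ce,1),a,cv2.minAreaRect((W*1000).astype(np.float32)))
E
```

```text
top8full scale 1.5625
[118.7 230.5] 28 ((478.0363464355469, 584.6956787109375), (5.956711769104004, 45.6869010925293), 1.2350151538848877)
[211.3 232.6] 42 ((477.87860107421875, 306.57684326171875), (17.72325325012207, 20.866764068603516), 1.1261405944824219)
[265.3 238.6] 49 ((462.1111755371094, 143.6632080078125), (56.99065017700195, 8.340167999267578), 9.091377258300781)
[185.6 262.6] 55 ((389.41009521484375, 377.752197265625), (7.862516403198242, 56.27891540527344), 6.933813095092773)
[313.4 276.5] 779 ((356.05511474609375, 3.0740203857421875), (72.73262786865234, 94.16170501708984), 0.7972841858863831)
[249.3 277.6] 28 ((351.4324035644531, 187.48117065429688), (5.812999725341797, 64.24449157714844), 1.0779974460601807)
side8full scale 1.5625
[151.7 211.7] 342 ((803.231689453125, 239.68411254882812), (14.766706466674805, 213.17750549316406), 40.32975769042969)
[280.3 233.2] 138 ((496.4381103515625, 126.44802856445312), (94.29224395751953, 12.483572006225586), 6.19097375869751)
[191.1 318.7] 4867 ((538.2334594726562, 410.2259521484375), (247.06710815429688, 136.58786010742188), 85.77432250976562)
[143.8 268.5] 62 ((683.6385498046875, 379.29791259765625), (36.35405349731445, 17.887727737426758), 78.14080810546875)
[159.5 265.1] 42 ((660.8805541992188, 351.236572265625), (35.28293228149414, 13.431024551391602), 28.650781631469727)
[151.2 306.3] 104 ((603.9561157226562, 434.1399230957031), (101.39661407470703, 6.072727203369141), 85.84286499023438)
[263.5 331. ] 360 ((394.4801940917969, 343.61590576171875), (10.544294357299805, 134.1724853515625), 5.916590213775635)
```

View pics/top8full.png

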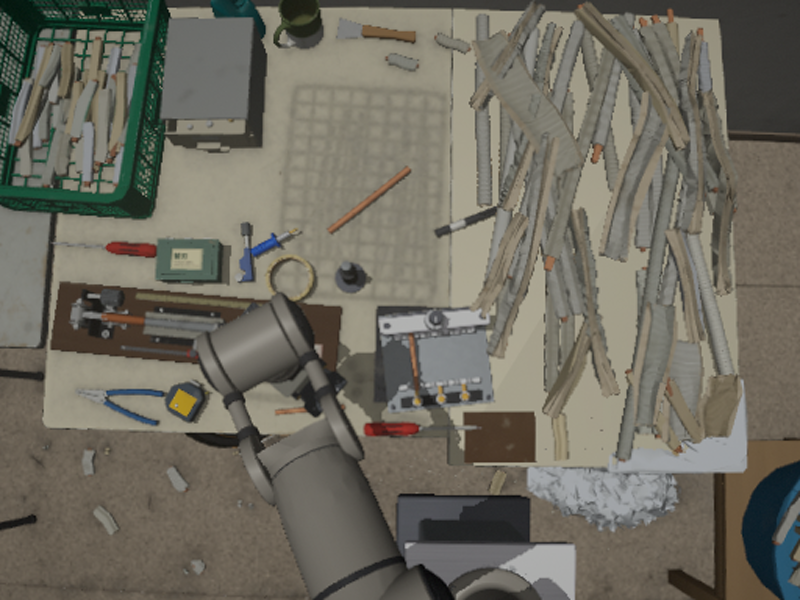

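Call:
{"name": "step_arm", "arguments": {"series": [[0.45,-0.28,-0.12,0,-0.99],[0.45,-0.28,-0.12,0,-0.99],[0.45,-0.28,-0.12,0,-0.99],[0.45,-0.28,-0.12,0,-0.99],[0.45,-0.28,-0.12,0,-0.99],[0.45,-0.28,-0.12,0,-0.99],[0.45,-0.28,-0.12,0,-0.99],[0.45,-0.28,-0.12,-0.5,-0.99],[0.45,-0.28,-0.14,-0.8,-0.99],[0.45,-0.3,-0.14,-0.8,-0.96],[0.45,0,0,-0.8,0],[0.45,0,0,0,0]]}}

```text
time: 14.3
tool_pos: [0.3954, 0.3147, 0.1294]
tool_rot: [-3.137, 0.002, 1.679]
contact_force: [0.3, -0.1, -0.1]
opening: 0.0413
```

```bash
python3 - <<'E'
from meas import *
o=sensors.observe();print(o['tool_pos'],o['tool_rot'])
for n in('side','top'):
  s=vision.read_camera(n); save(s,n[0]+'9',(180,220,320,325) if n=='side' else (140,180,300,300))
E
```

```text
[0.39535311 0.31466323 0.12943752] [-3.13731137e+00  1.92546029e-03  1.67937339e+00]
s9 scale 5.714285714285714
t9 scale 5.0
```

View pics/s9.png

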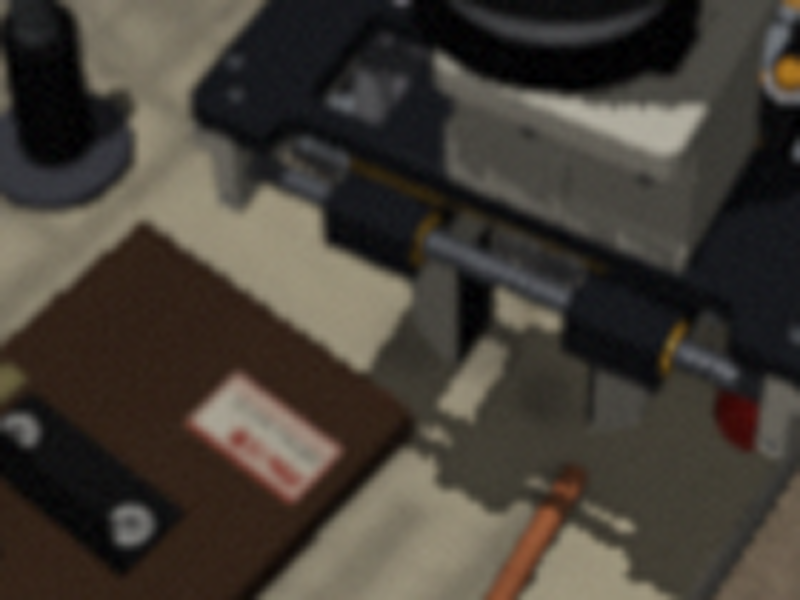

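View pics/t9.png

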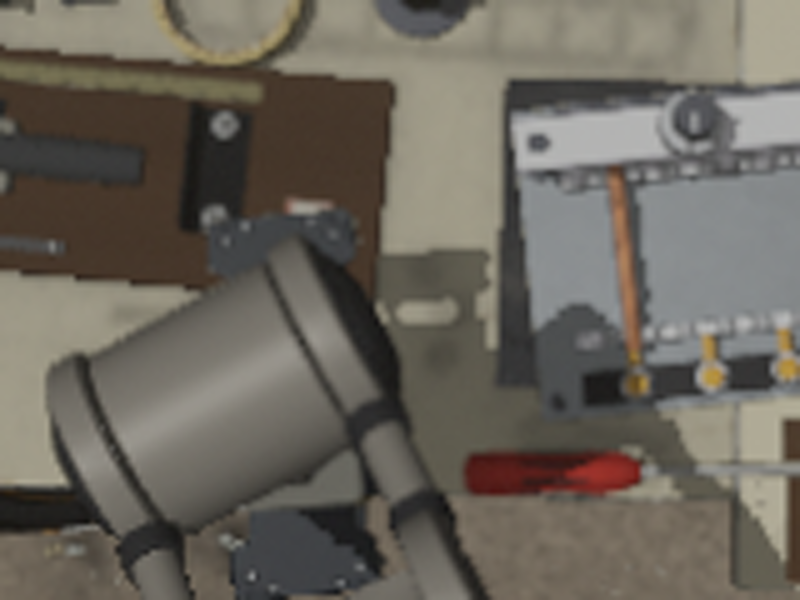

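Call:
{"name": "step_arm", "arguments": {"series": [[0.45,0,0,-0.9,0],[0.45,0,0,-0.9,0],[0.45,0,0,-0.9,0],[0.45,0,0,-0.9,0],[0.45,0,0,-0.75,0],[0.45,0,0,0,0],[0.45,0,0,0,0]]}}

```text
time: 15.1
tool_pos: [0.3976, 0.3161, 0.0236]
tool_rot: [3.14, -0.001, 1.678]
contact_force: [0.2, 0.1, 1.4]
opening: 0.0412
```

```bash
python3 - <<'E'
from meas import *
o=sensors.observe();print(o['tool_pos'],o['tool_rot'])
for n in('side',):
  s=vision.read_camera(n); save(s,n[0]+'10',(180,220,320,325) if n=='side' else (140,180,300,300))
E
```

```text
[0.3976262  0.31608398 0.02356315] [ 3.14017626e+00 -5.54041532e-04  1.67803777e+00]
s10 scale 5.714285714285714
```

View pics/s10.png

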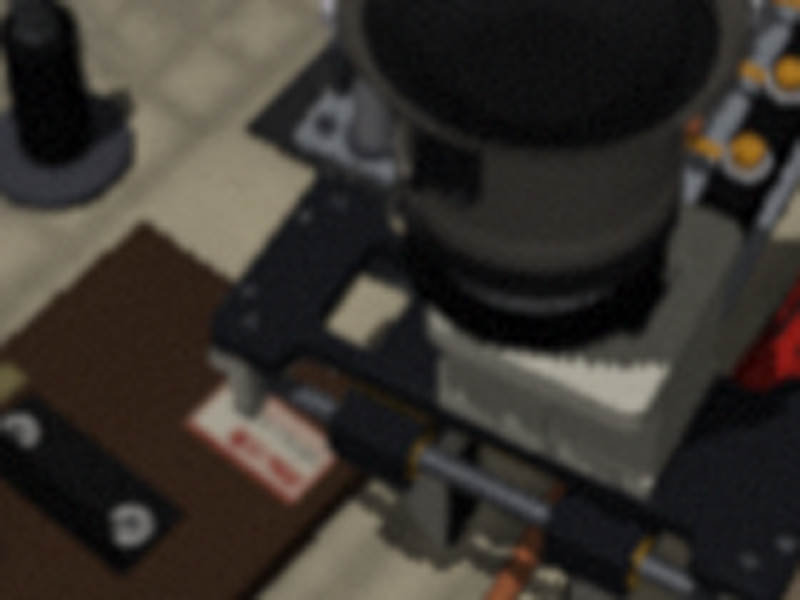

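Call:
{"name": "step_arm", "arguments": {"series": [[0.45,0,0,-0.19,0],[0.45,0,0,0,0],[0,0,0,0,0],[0,0,0,0,0],[0,0,0,0,0],[0,0,0,0,0],[0,0,0,0,0],[0,0,0,0,0]]}}

```text
time: 15.95
tool_pos: [0.3968, 0.3157, 0.0178]
tool_rot: [3.142, 0.0, 1.678]
contact_force: [-0.1, 0.4, 0.9]
opening: 0.0092
```

Call:
{"name": "step_arm", "arguments": {"series": [[0,0,0,0.3,0],[0,0,0,0.9,0],[0,0,0,1,0],[0,0,0,1,0],[0,0,0,1,0],[0,0,0,1,0],[0,0,0,0.8,0],[0,0,0,0,0]]}}

```text
time: 16.75
tool_pos: [0.398, 0.3165, 0.1708]
tool_rot: [3.136, -0.002, 1.678]
contact_force: [-0.5, 0.2, -0.7]
opening: 0.009
```

Call:
{"name": "step_arm", "arguments": {"series": [[0,0.08,-0.435,0,-0.97],[0,0.08,-0.435,0,-0.97],[0,0.08,-0.435,0,-0.97],[0,0.08,-0.435,0,-0.97],[0,0.08,-0.435,0,-0.97],[0,0.08,-0.435,0,-0.97],[0,0.08,-0.435,0,-0.97],[0,0.08,-0.435,0,-0.97],[0,0.08,-0.435,0,-0.97],[0,0.08,-0.435,0,-0.97],[0,0.08,-0.435,0,-0.97],[0,0.08,-0.435,0,-0.97]]}}

```text
time: 17.95
tool_pos: [0.4202, 0.1846, 0.1668]
tool_rot: [-3.141, 0.002, 0.743]
contact_force: [0.4, -0.6, -0.2]
opening: 0.0093
```

Call:
{"name": "step_arm", "arguments": {"series": [[0,0.08,-0.435,0,-0.97],[0,0.08,-0.435,0,-0.97],[0,0.08,-0.435,0,-0.97],[0,0.08,-0.435,0,-0.97],[0,0.08,-0.435,0,-0.97],[0,0.08,-0.435,0,-0.97],[0,0.08,-0.435,0,-0.97],[0,0.08,-0.435,0,-0.97],[0,0,0,0,0],[0,0,0,0,0]]}}

```text
time: 18.95
tool_pos: [0.4364, 0.0982, 0.1672]
tool_rot: [-3.141, 0.001, 0.127]
contact_force: [-0.4, -0.1, -0.6]
opening: 0.0094
```

```bash
python3 snap.py 11
```

```text
s11 scale 5.714285714285714
t11 scale 8.0
[0.43644739 0.09856322 0.16742263] [-3.14145331e+00  7.13624741e-04  1.27336864e-01] 0.009461957136727239 [ 0.3  0.2 -0. ] [0.05 0.29 1.84 0.   1.02 1.49] 19.05
```

View pics/t11.png

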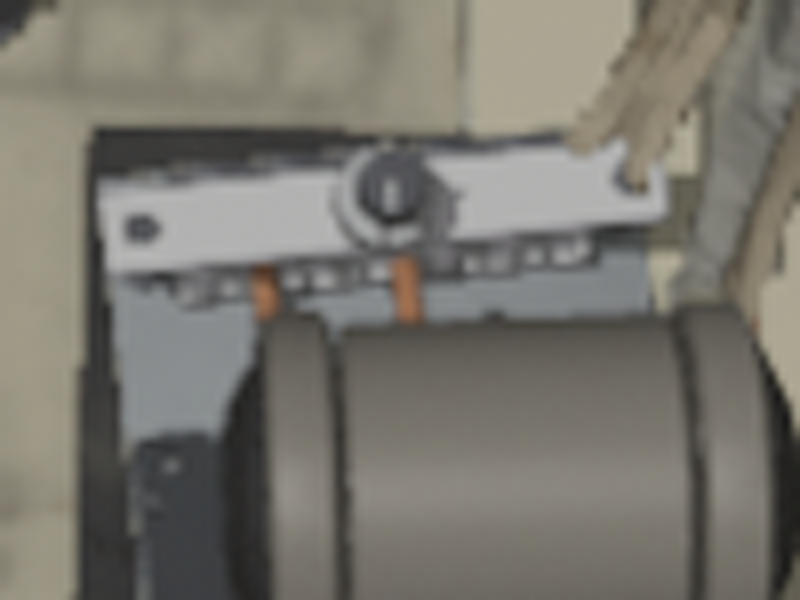

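View pics/s11.png

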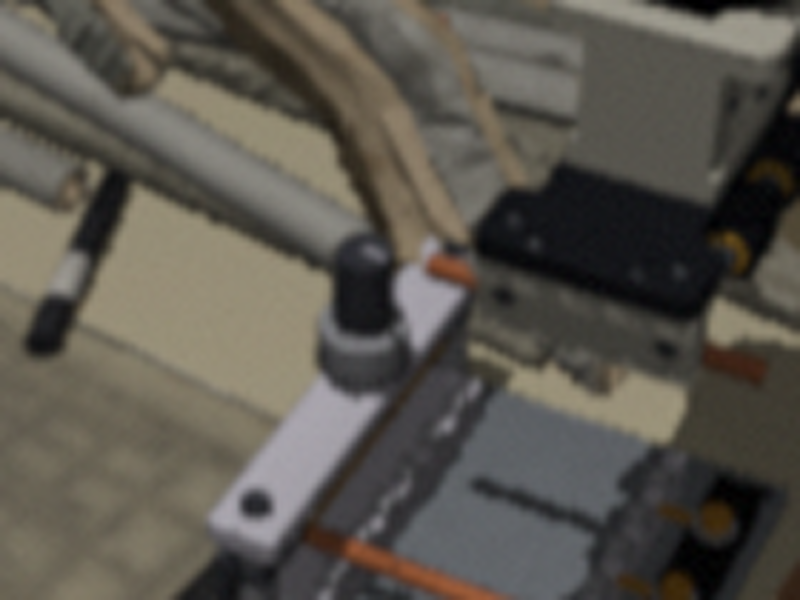

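Call:
{"name": "step_arm", "arguments": {"series": [[0,0.06,0.02,0,-0.05],[0,0,0,-0.86,0],[0,0,0,-0.86,0],[0,0,0,-0.86,0],[0,0,0,-0.86,0],[0,0,0,-0.86,0],[0,0,0,0,0],[0,0,0,0,0]]}}

```text
time: 19.85
tool_pos: [0.4383, 0.0989, 0.0604]
tool_rot: [3.142, 0.001, 0.122]
contact_force: [0.2, -0.1, 0.1]
opening: 0.0095
```

```bash
python3 snap.py 12; python3 - <<'E'
from meas import *
for n,z in(('11',.1545),('12',.0465)):
  c=np.load('top%s.npy'%n,allow_pickle=True).item()
  for ce,a,m in yellow(c,(3,90,60),(16,255,255),(272,205,290,226),4):
    ys,xs=np.nonzero(m); W=ray(c,np.c_[xs,ys].astype(float),z); print(a,W.mean(0).round(4),W[:,0].max())
E
```

```text
s12 scale 5.714285714285714
t12 scale 8.0
[0.43904378 0.09887869 0.06122462] [ 3.14136822e+00 -1.85936220e-03  1.22038364e-01] 0.009365469608035859 [ 0.3  1.  -0.2] [ 0.05  0.46  1.95 -0.    0.73  1.5 ] 19.95
19 [0.5179 0.1084 0.1545] 0.5275153603664059
23 [0.5186 0.1072 0.0465] 0.5307591528584032
```

View pics/t12.png

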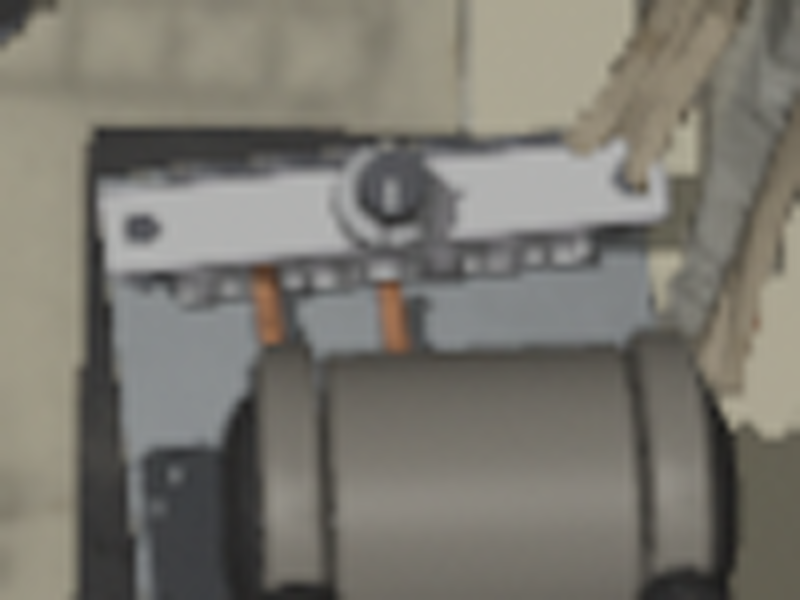

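View pics/s12.png

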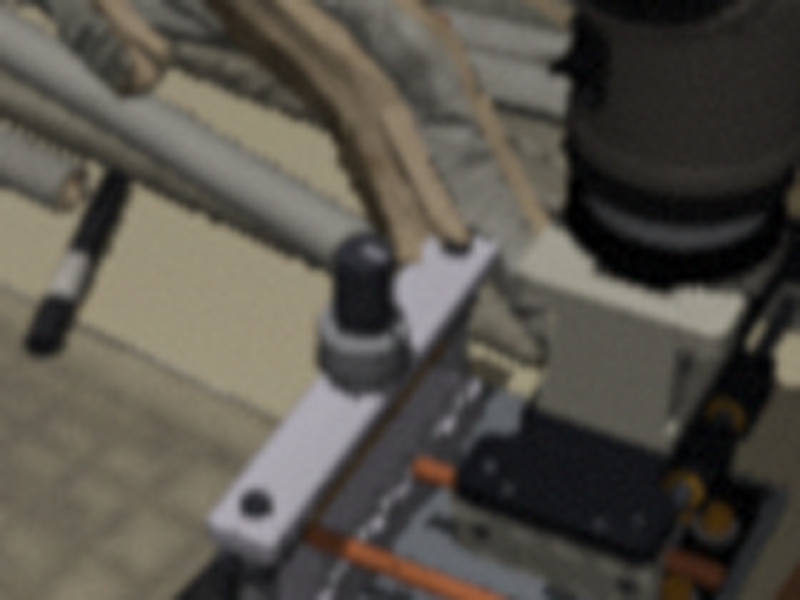

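Call:
{"name": "step_arm", "arguments": {"series": [[0,0.5,0.06,0,0],[0,0.5,0.06,0,0],[0,0.5,0.06,0,0],[0,0,0,0,0],[0,0,0,0,0]]}}

```text
time: 20.45
tool_pos: [0.4757, 0.1032, 0.0608]
tool_rot: [3.141, -0.001, 0.122]
contact_force: [-0.5, 0.2, -1.0]
opening: 0.0096
```

Call:
{"name": "step_arm", "arguments": {"series": [[0,0,0,-0.12,0],[0,0,0,-0.12,0],[0,0,0,-0.1,0],[0,0,0,0,0],[0,0,0,0,0]]}}

```text
time: 20.95
tool_pos: [0.4756, 0.1032, 0.0516]
tool_rot: [3.142, 0.0, 0.122]
contact_force: [-0.4, -0.8, -0.2]
opening: 0.0096
```

Call:
{"name": "step_arm", "arguments": {"series": [[0,0,0,-0.05,0],[0,0,0,0,0],[0,0,0,0,0]]}}

```text
time: 21.25
tool_pos: [0.4758, 0.1032, 0.0505]
tool_rot: [3.141, 0.0, 0.122]
contact_force: [0.7, 0.7, -1.2]
opening: 0.0094
```

Expected seat at TCP ≈ 0.0486; continue down.

Call:
{"name": "step_arm", "arguments": {"series": [[0,0,0,-0.05,0],[0,0,0,0,0],[0,0,0,0,0]]}}

```text
time: 21.55
tool_pos: [0.4758, 0.1032, 0.0492]
tool_rot: [3.142, 0.0, 0.122]
contact_force: [-2.1, -0.2, -0.9]
opening: 0.0093
```

Call:
{"name": "step_arm", "arguments": {"series": [[0,0,0,-0.04,0],[0,0,0,0,0],[0,0,0,0,0]]}}

```text
time: 21.85
tool_pos: [0.4759, 0.1032, 0.0486]
tool_rot: [3.141, -0.0, 0.122]
contact_force: [-0.8, -1.2, 4.3]
opening: 0.0092
```

Call:
{"name": "step_arm", "arguments": {"series": [[0.2,0,0,0,0],[0.35,0,0,0,0],[0.35,0,0,0,0],[0.35,0,0,0.3,0],[0.35,0,0,0.8,0],[0.35,0,0,1,0],[0.35,0,0,1,0.5],[0.35,0,0.5,1,1],[0.35,0,1,1,1],[0.35,0,1,1,1],[0.5,0,1,0.5,1],[0.5,0,1,0,1]]}}

```text
time: 23.05
tool_pos: [0.4767, 0.2169, 0.2161]
tool_rot: [3.14, -0.005, 0.565]
contact_force: [0.0, -1.1, -0.5]
opening: 0.0434
```

Call:
{"name": "step_arm", "arguments": {"series": [[0.5,0,1,0,1],[0.5,0,1,0,1],[0.5,0,1,0,1],[0.5,0,1,0,1],[0.5,0,1,0,1],[0.5,0,0,0,1],[0.5,0,0,0,1],[0.5,0,0,0,1],[0.5,0,0,0,1],[0.5,0,0,0,1],[0.5,0,0,0,1],[0.5,0,0,0,1]]}}

```text
time: 24.25
tool_pos: [0.4756, 0.3406, 0.2137]
tool_rot: [3.142, -0.0, 1.525]
contact_force: [1.1, 0.3, 0.3]
opening: 0.046
```

```bash
python3 snap.py 13; python3 -c "
from h import *
s=np.load('top13.npy',allow_pickle=True).item();save(s,'top13f');s=np.load('side13.npy',allow_pickle=True).item();save(s,'s13b',(200,150,360,270))"
```

```text
s13 scale 5.714285714285714
t13 scale 8.0
[0.47567117 0.34061846 0.21358705] [ 3.14147458e+00 -1.85623839e-05  1.52229200e+00] 0.04580491142026511 [-0.2  0.6 -0.8] [ 0.49  0.48  1.4  -0.    1.27  0.54] 24.35
top13f scale 1.5625
s13b scale 5.0
```

View pics/s13b.png

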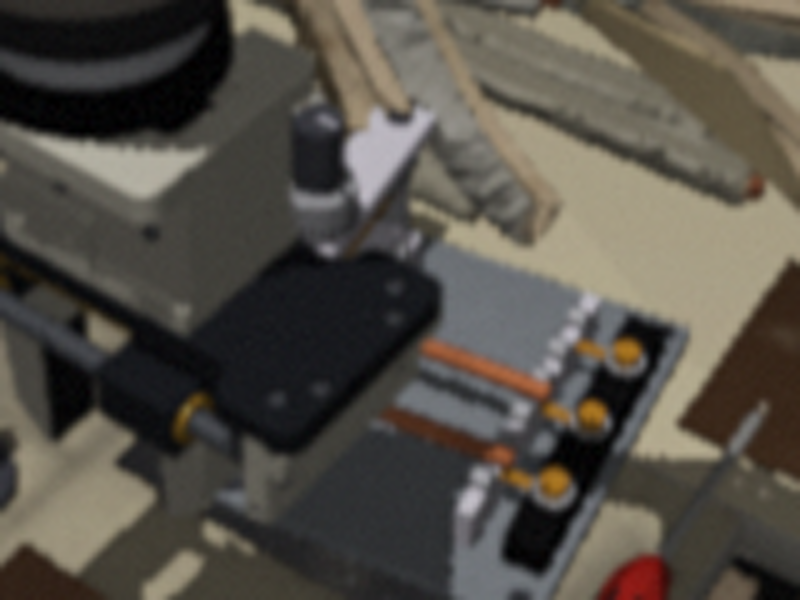

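View pics/t13.png

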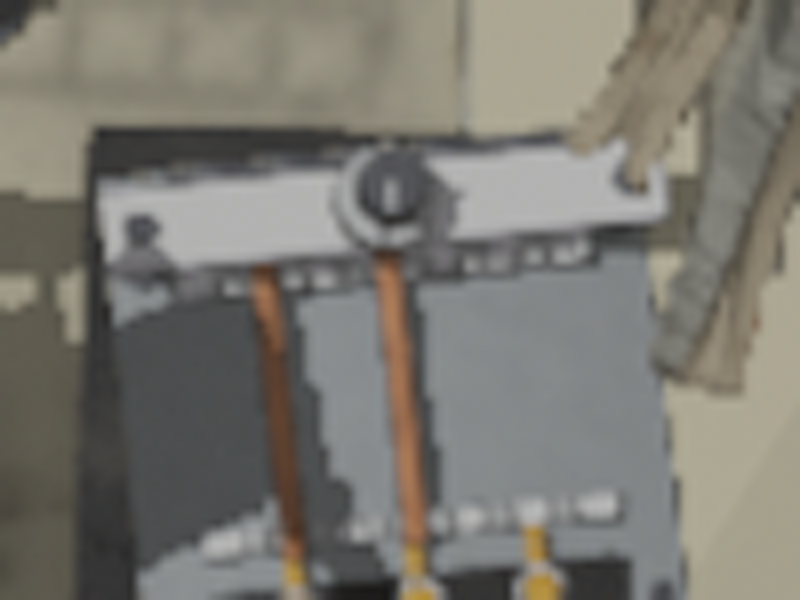

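View pics/top13f.png

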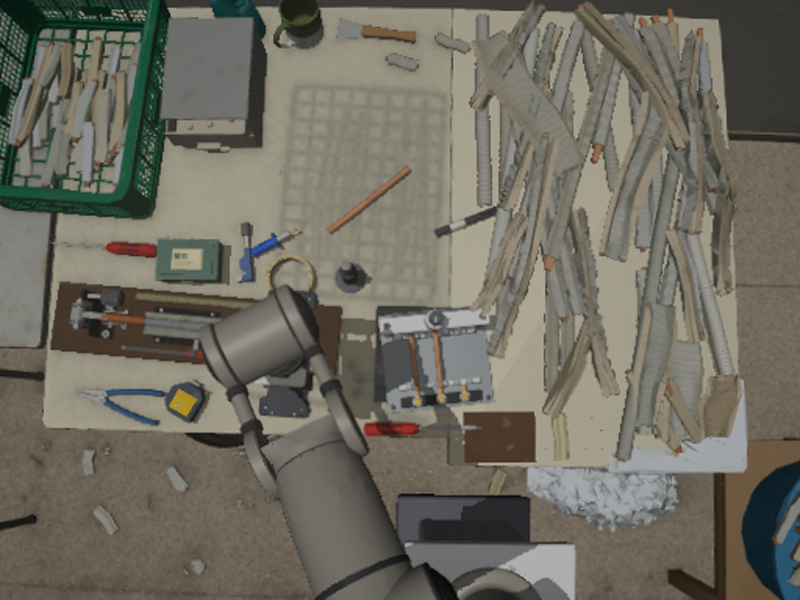

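Call:
{"name": "step_arm", "arguments": {"series": [[0.5,0.086,-0.253,0,1],[0.5,0.086,-0.253,0,1],[0.5,0.086,-0.253,0,1],[0.5,0.086,-0.253,0,1],[0.5,0.086,-0.253,0,1],[0.5,0.086,-0.253,0,1],[0.5,0.086,-0.253,0,1],[0.5,0.086,-0.253,0,1],[0.5,0.086,-0.253,0,1],[0.5,0.086,-0.253,0,1],[0.5,0.086,-0.253,0,1],[0.5,0.086,-0.253,0,1]]}}

```text
time: 25.55
tool_pos: [0.5016, 0.2645, 0.2135]
tool_rot: [3.141, 0.0, 2.482]
contact_force: [0.1, 0.4, -0.1]
opening: 0.0458
```

Call:
{"name": "step_arm", "arguments": {"series": [[0.5,0.086,-0.253,0,1],[0.5,0.086,-0.253,0,1],[0.5,0.086,-0.253,0,1],[0.5,0.086,-0.253,0,1],[0.5,0.086,-0.253,0,1],[0.5,0.086,-0.253,0,1],[0.5,0.086,-0.253,0,1],[0.5,0.086,-0.253,0,1],[0.5,0.086,-0.253,0,1],[0.5,0.086,-0.253,0,1],[0.5,0.086,-0.253,0,1],[0.5,0.086,-0.253,0,1]]}}

```text
time: 26.75
tool_pos: [0.5274, 0.1886, 0.2135]
tool_rot: [3.142, 0.0, -2.841]
contact_force: [-0.4, 0.1, -0.0]
opening: 0.046
```

Call:
{"name": "step_arm", "arguments": {"series": [[0.5,0.086,-0.253,0,1],[0.5,0.086,-0.253,0,1],[0.5,0.086,-0.253,0,1],[0.5,0.086,-0.253,0,1],[0.5,0.086,-0.253,0,1],[0.5,0.086,-0.253,0,1],[0.5,0.086,-0.253,0,1],[0.5,0.086,-0.253,0,1],[0.5,0.086,-0.253,0,1],[0.5,0.086,-0.253,0,1],[0.5,0.086,-0.253,0,1],[0.5,0.086,-0.253,0,1]]}}

```text
time: 27.95
tool_pos: [0.5532, 0.1127, 0.2135]
tool_rot: [3.141, 0.0, -1.881]
contact_force: [0.7, 0.5, 0.5]
opening: 0.0462
```

```bash
python3 snap.py 14
```

```text
s14 scale 5.714285714285714
t14 scale 8.0
[0.55334897 0.11232796 0.21345528] [-3.14145425e+00 -1.15348459e-04 -1.88379939e+00] 0.045935434423159796 [ 0.6  0.2 -0.5] [ 0.06  0.44  1.46 -0.    1.24 -2.76] 28.05
```

View pics/s14.png

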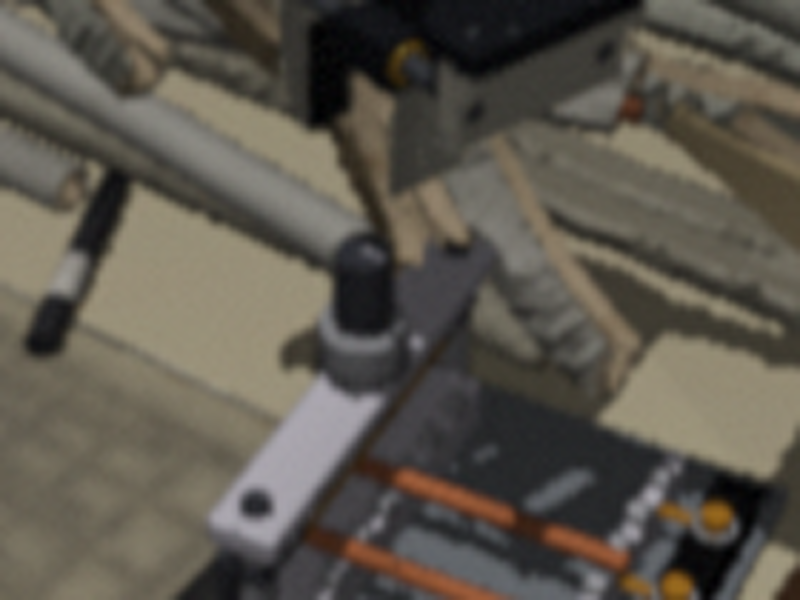

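Call:
{"name": "step_arm", "arguments": {"series": [[0.5,0,0.03,-0.8,0],[0.5,0,0,-0.8,0],[0.5,0,0,-0.8,0],[0.5,0,0,-0.6,0],[0.5,0,0,0,0],[0.5,0,0,0,0]]}}

```text
time: 28.65
tool_pos: [0.5533, 0.114, 0.1387]
tool_rot: [3.142, 0.0, -1.883]
contact_force: [0.1, -0.1, -0.1]
opening: 0.0459
```

Call:
{"name": "step_arm", "arguments": {"series": [[0.2,0,0,0,0],[0.2,0,0,0,0],[0.2,0,0,0,0],[0.2,0,0,0,0],[0.2,0,0,0,0]], "squeeze": 15}}

```text
time: 29.15
tool_pos: [0.554, 0.1136, 0.1389]
tool_rot: [-3.139, 0.001, -1.882]
contact_force: [1.8, -0.3, 2.1]
opening: 0.0227
```

```bash
python3 snap.py 15
```

```text
s15 scale 5.714285714285714
t15 scale 8.0
[0.55401424 0.11359426 0.13890297] [-3.13952472e+00  6.54548793e-04 -1.88177677e+00] 0.022797151694890657 [ 3.4 -1.   3.7] [ 0.07  0.52  1.56 -0.    1.07 -2.76] 29.25
```

View pics/s15.png

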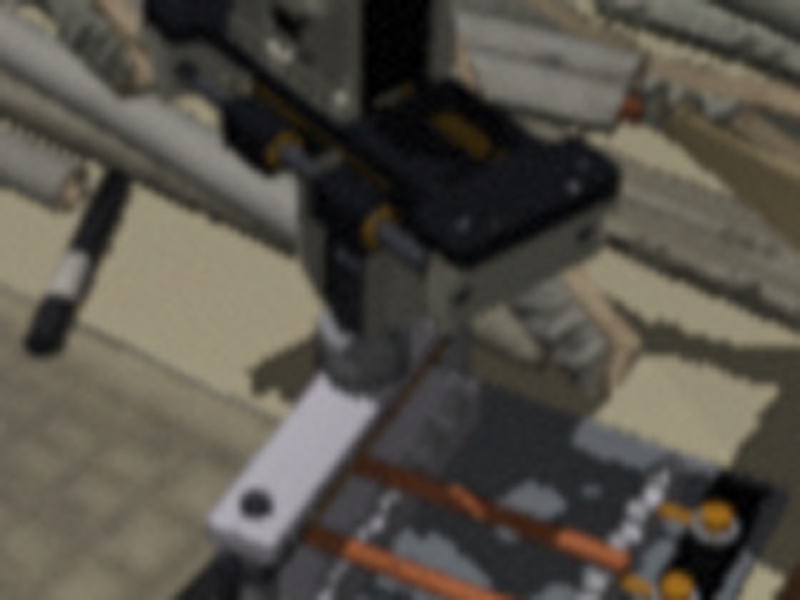

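Call:
{"name": "step_arm", "arguments": {"series": [[0,0.03,0,0,0],[0,0,0,0,-0.3],[0,0,0,0,-0.6],[0,0,0,0,-1],[0,0,0,0,-1],[0,0,0,0,-1],[0,0,0,0,-1],[0,0,0,0,-1],[0,0,0,0,-1],[0,0,0,0,-1],[0,0,0,0,-1],[0,0,0,0,-1]], "squeeze": 20}}

```text
time: 30.45
tool_pos: [0.5539, 0.1138, 0.1389]
tool_rot: [3.142, 0.0, -2.677]
contact_force: [0.6, -0.6, 5.4]
opening: 0.0225
```

```bash
python3 -c "
from h import *
o=sensors.observe();print(o['torque'],o['contact_force'],o['tool_rot'],o['opening'],o['qpos'].round(2))"; python3 snap.py 16
```

```text
[ 0.07790769 -0.12254924  0.03597397] [ 0.59044835 -0.63996771  5.43762591] [ 3.14155041e+00  3.82383348e-04 -2.67686260e+00] 0.022541325976079926 [ 0.07  0.52  1.56  0.    1.07 -1.97]
s16 scale 5.714285714285714
t16 scale 8.0
[0.5539483  0.11380817 0.13887465] [ 3.14150613e+00  4.05362280e-04 -2.67594061e+00] 0.022494284651041925 [ 0.4 -1.5  6.5] [ 0.07  0.52  1.56  0.    1.07 -1.97] 30.55
```

View pics/s16.png

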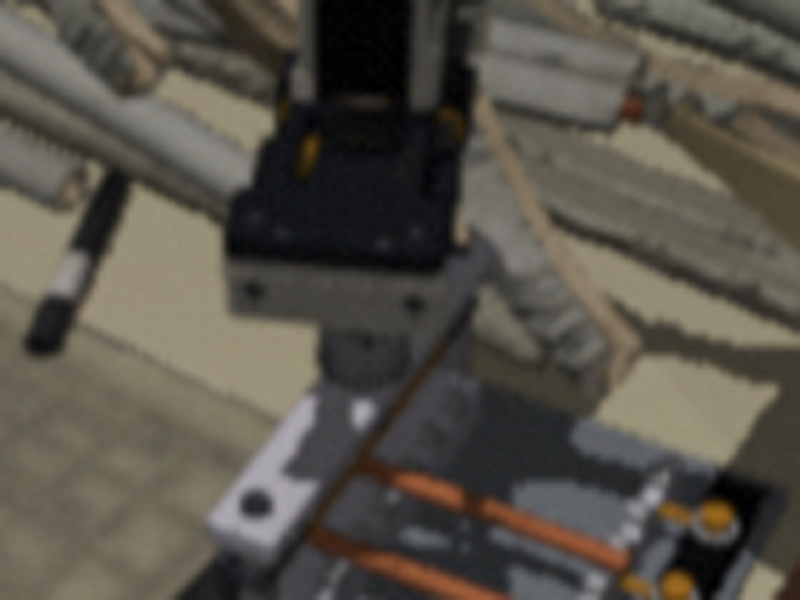

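Call:
{"name": "step_arm", "arguments": {"series": [[0,0,0,0,-1],[0,0,0,0,-1],[0,0,0,0,-1],[0,0,0,0,-1],[0,0,0,0,-1],[0,0,0,0,-1],[0,0,0,0,-1],[0,0,0,0,-1],[0,0,0,0,-1],[0,0,0,0,-1],[0,0,0,0,-1],[0,0,0,0,-1]]}}

```text
time: 31.75
tool_pos: [0.554, 0.1141, 0.1389]
tool_rot: [3.141, 0.0, 2.646]
contact_force: [-0.0, 0.7, 6.5]
opening: 0.0224
```

Call:
{"name": "step_arm", "arguments": {"series": [[0,0,0,0,-1],[0,0,0,0,-1],[0,0,0,0,-1],[0,0,0,0,-1],[0,0,0,0,-1],[0,0,0,0,-1],[0,0,0,0,-1],[0,0,0,0,-1],[0,0,0,0,-1],[0,0,0,0,-1],[0,0,0,0,-1],[0,0,0,0,-1]]}}

```text
time: 32.95
tool_pos: [0.5543, 0.1142, 0.1389]
tool_rot: [3.14, -0.001, 1.686]
contact_force: [1.0, 0.7, 4.4]
opening: 0.0227
```

```bash
python3 -c "
from h import *
o=sensors.observe();print(o['torque'],o['contact_force'],o['tool_rot'],o['opening'],o['qpos'].round(2))"; python3 snap.py 17
```

```text
[ 0.20317882 -0.38217244  0.06066625] [1.00482274 0.71154811 4.44493823] [ 3.14011531e+00 -7.09120675e-04  1.68635854e+00] 0.022746225546071804 [ 0.07  0.52  1.56  0.    1.07 -0.05]
s17 scale 5.714285714285714
t17 scale 8.0
[0.55430032 0.11428959 0.13889233] [ 3.14008745e+00 -7.66010105e-04  1.68732453e+00] 0.02216391316450654 [1.2 1.1 5.1] [ 0.07  0.52  1.56  0.    1.07 -0.05] 33.05
```

View pics/s17.png

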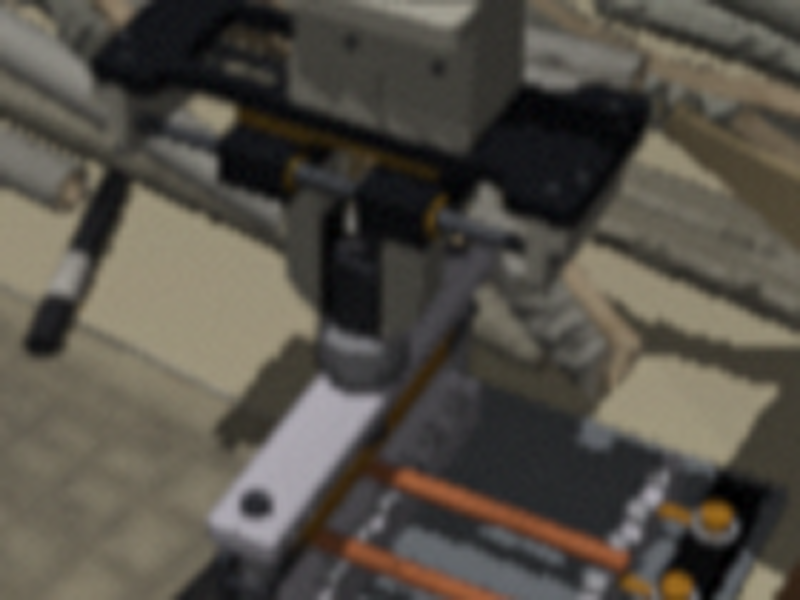

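Call:
{"name": "step_arm", "arguments": {"series": [[0,0,0,0,-1],[0,0,0,0,-1],[0,0,0,0,-1],[0,0,0,0,-1],[0,0,0,0,-1],[0,0,0,0,-1],[0,0,0,0,-1],[0,0,0,0,-1],[0,0,0,0,-1],[0,0,0,0,-1],[0,0,0,0,-1],[0,0,0,0,-1]]}}

```text
time: 34.25
tool_pos: [0.5546, 0.1141, 0.1389]
tool_rot: [3.141, -0.002, 0.726]
contact_force: [2.7, 0.4, 4.1]
opening: 0.0226
```

```bash
python3 -c "
from h import *
o=sensors.observe();print(o['torque'],o['contact_force'],o['tool_rot'],o['opening'],o['qpos'].round(2))"
```

```text
[ 0.08254461 -0.49154573  0.01245717] [2.67270936 0.41816973 4.08274394] [ 3.14069074e+00 -1.84749871e-03  7.26433813e-01] 0.022608510970590866 [0.07 0.52 1.56 0.   1.07 0.91]
```

Call:
{"name": "step_arm", "arguments": {"series": [[0,0,0,0,-1],[0,0,0,0,-1],[0,0,0,0,-1],[0,0,0,0,-1],[0,0,0,0,-1],[0,0,0,0,-1]]}}

```text
time: 34.85
tool_pos: [0.5546, 0.1139, 0.1389]
tool_rot: [3.141, -0.002, 0.246]
contact_force: [2.8, 0.9, 4.4]
opening: 0.0222
```

```bash
python3 -c "
from h import *
o=sensors.observe();print(o['torque'],o['contact_force'],o['tool_rot'],o['opening'],o['qpos'].round(2))"
```

```text
[-0.00530746 -0.41198713  0.05403143] [2.75284384 0.87446119 4.44108407] [ 3.14138200e+00 -1.99202914e-03  2.46371019e-01] 0.022161522919714367 [0.07 0.52 1.56 0.   1.07 1.39]
```

Call:
{"name": "step_arm", "arguments": {"series": [[0,0,0,0,-1],[0,0,0,0,-1],[0,0,0,0,-1],[0,0,0,0,-1],[0,0,0,0,-1],[0,0,0,0,-1]]}}

```text
time: 35.45
tool_pos: [0.5546, 0.1138, 0.1389]
tool_rot: [-3.141, -0.002, -0.233]
contact_force: [2.8, -0.9, 4.8]
opening: 0.0225
```

```bash
python3 -c "
from h import *
o=sensors.observe();print(o['torque'],o['contact_force'],o['tool_rot'],o['opening'],o['qpos'].round(2))"; python3 snap.py 18
```

```text
[-0.12982024 -0.37255034  0.10217544] [ 2.80076006 -0.88186031  4.8212145 ] [-3.14120364e+00 -1.76839508e-03 -2.33460726e-01] 0.022491329027328946 [ 0.07  0.52  1.56 -0.    1.07  1.87]
s18 scale 5.714285714285714
t18 scale 8.0
[0.55460065 0.11376441 0.13887814] [-3.14111077e+00 -1.76417715e-03 -2.31100040e-01] 0.022688648590196373 [ 3.  -0.3  5.7] [ 0.07  0.52  1.56 -0.    1.07  1.87] 35.55
```

View pics/s18.png

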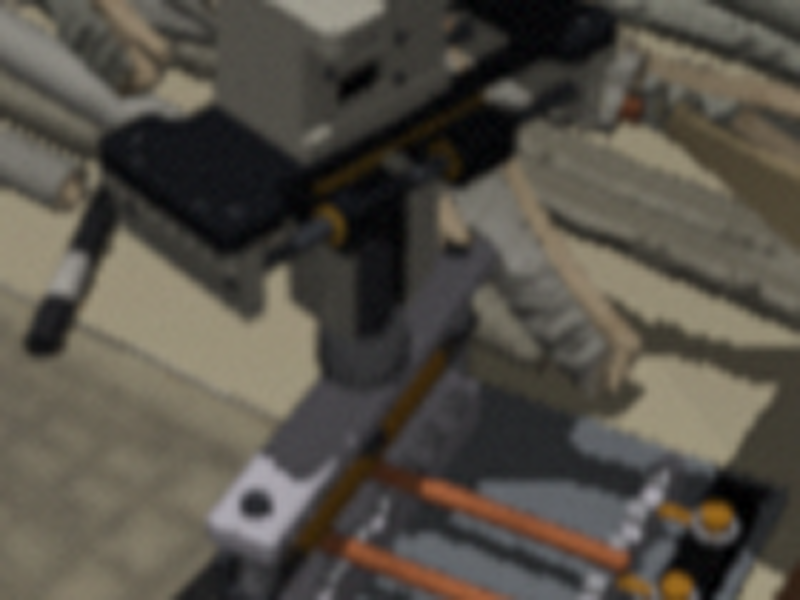

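Call:
{"name": "step_arm", "arguments": {"series": [[0,0,0,0,-1],[0,0,0,0,-1],[0,0,0,0,-1],[0,0,0,0,-1],[0,0,0,0,-1]]}}

```text
time: 36.05
tool_pos: [0.5545, 0.1137, 0.1389]
tool_rot: [-3.141, -0.001, -0.631]
contact_force: [2.9, -0.6, 5.6]
opening: 0.0225
```

```bash
python3 -c "
from h import *
o=sensors.observe();print(o['torque'],o['contact_force'],o['tool_rot'],o['opening'],o['qpos'].round(2))"
```

```text
[-0.06079701 -0.39603411  0.14382697] [ 2.86999218 -0.5654191   5.56824535] [-3.14075995e+00 -1.38689369e-03 -6.31207164e-01] 0.022523739141200334 [ 0.07  0.52  1.56 -0.    1.07  2.27]
```

Call:
{"name": "step_arm", "arguments": {"series": [[0,0,0,0,-1],[0,0,0,0,-1],[0,0,0,0,-1],[0,0,0,0,-1],[0,0,0,0,-1],[0,0,0,0,-1],[0,0,0,0,-1]]}}

```text
time: 36.75
tool_pos: [0.5544, 0.1136, 0.1389]
tool_rot: [-3.141, -0.001, -1.191]
contact_force: [1.3, -1.5, 6.4]
opening: 0.0225
```

```bash
python3 -c "
from h import *
o=sensors.observe();print(o['torque'],o['contact_force'],o['tool_rot'],o['opening'],o['qpos'].round(2))";python3 snap.py 19
```

```text
[-0.16834613 -0.33459651  0.08647023] [ 1.30962552 -1.53778283  6.35361773] [-3.14058140e+00 -6.74888986e-04 -1.19119601e+00] 0.022475134797324 [ 0.07  0.52  1.56 -0.    1.07  2.83]
s19 scale 5.714285714285714
t19 scale 8.0
[0.5543405  0.11360473 0.13886233] [-3.14060699e+00 -5.97756911e-04 -1.19028628e+00] 0.02268114497912103 [ 1.7 -1.2  6.1] [ 0.07  0.52  1.56 -0.    1.07  2.83] 36.85
```

View pics/s19.png

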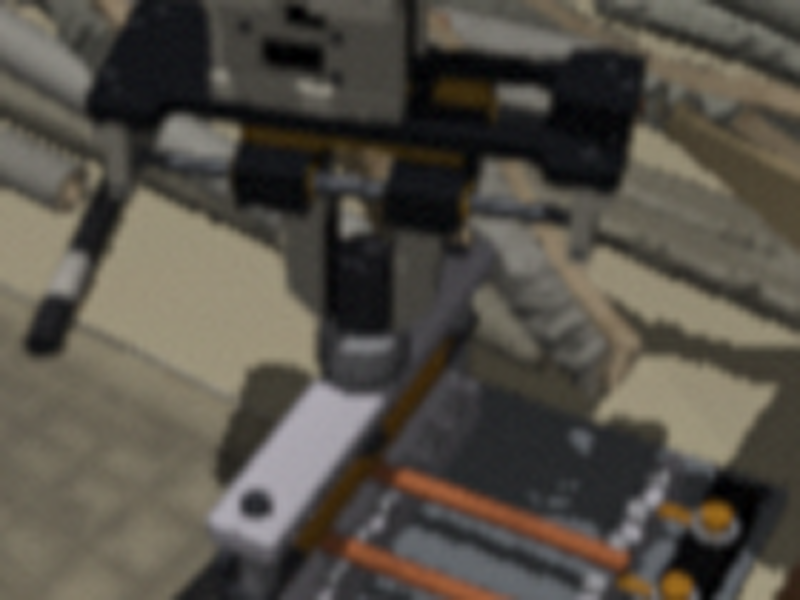

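Call:
{"name": "step_arm", "arguments": {"series": [[0.5,0,0,0,0],[0.5,0,0,0,0],[0.5,0,0,0,0.5],[0.5,0,0,0,1],[0.5,0,0,0,1],[0.5,0,0,0,1],[0.5,0,0,0,1],[0.5,0,0,0,1],[0.5,0,0,0,1],[0.5,0,0,0,1],[0.5,0,0,0,1],[0.5,0,0,0,1]]}}

```text
time: 38.05
tool_pos: [0.5531, 0.1139, 0.1375]
tool_rot: [3.141, 0.002, -0.426]
contact_force: [-0.3, -0.8, 0.1]
opening: 0.046
```

Call:
{"name": "step_arm", "arguments": {"series": [[0.5,0,0,0,0],[0,0,0,0,0],[0,0,0,0,0],[0,0,0,0,0],[0,0,0,0,0],[0,0,0,0,0]], "squeeze": 40}}

```text
time: 38.65
tool_pos: [0.554, 0.114, 0.1382]
tool_rot: [-3.141, 0.0, -0.431]
contact_force: [0.5, 1.5, -0.1]
opening: 0.0223
```

Call:
{"name": "step_arm", "arguments": {"series": [[0,0,0,0,-1],[0,0,0,0,-1],[0,0,0,0,-1],[0,0,0,0,-1]]}}

```text
time: 39.05
tool_pos: [0.554, 0.1141, 0.1382]
tool_rot: [-3.141, 0.0, -0.754]
contact_force: [-0.3, 1.7, -0.5]
opening: 0.0222
```

```bash
python3 -c "
from h import *
o=sensors.observe();print(o['torque'],o['contact_force'],o['tool_rot'],o['opening'],o['qpos'].round(2))"
```

```text
[ 0.45912968 -0.05936267  0.06504315] [-0.26753049  1.70876939 -0.45660679] [-3.14121149e+00  2.00782158e-04 -7.53640987e-01] 0.022156106049514557 [0.07 0.52 1.56 0.   1.07 2.39]
```

Call:
{"name": "step_arm", "arguments": {"series": [[0,0,0,0,-1],[0,0,0,0,-1],[0,0,0,0,-1],[0,0,0,0,-1],[0,0,0,0,-1]]}}

```text
time: 39.55
tool_pos: [0.5541, 0.1141, 0.1382]
tool_rot: [-3.141, 0.0, -1.154]
contact_force: [0.7, 2.2, -1.1]
opening: 0.0223
```

```bash
python3 -c "
from h import *
o=sensors.observe();print(o['torque'],o['contact_force'],o['tool_rot'],o['opening'],o['qpos'].round(2))"
```

```text
[ 0.59857917 -0.18370628  0.08654676] [ 0.69435015  2.18395814 -1.08585318] [-3.14104600e+00  3.95670015e-04 -1.15367892e+00] 0.02231229767812808 [0.07 0.52 1.56 0.   1.07 2.79]
```

Call:
{"name": "step_arm", "arguments": {"series": [[0.5,0,0,0,0],[0.5,0,0,0,0],[0.5,0,0,0.8,0],[0.5,0,0,1,0],[0.5,0,0,1,0],[0.5,0,0,0.5,0.5],[0.5,0,0,0,1],[0.5,0,0,0,1]], "squeeze": 30}}

```text
time: 40.35
tool_pos: [0.554, 0.1135, 0.2214]
tool_rot: [-3.141, -0.001, -0.945]
contact_force: [-0.8, -0.6, -1.0]
opening: 0.0464
```

```bash
python3 snap.py 20; python3 - <<'E'
from meas import *
t=np.load('top0.npy',allow_pickle=True).item(); X=cloud(t)
m=(X[...,2]>.112)&(X[...,2]<.135)&(abs(X[...,0]-.64)<.05)&(abs(X[...,1]-.26)<.05); ys,xs=np.nonzero(m)
print(len(xs),xs.mean(),ys.mean(),ray(t,[xs.mean(),ys.mean()],.123),np.nanmedian(X[m],0))
m=(X[...,2]>.055)&(X[...,2]<.085)&(abs(X[...,0]-.64)<.05)&(abs(X[...,1]-.26)<.05); ys,xs=np.nonzero(m)
print(len(xs),xs.mean(),ys.mean(),ray(t,[xs.mean(),ys.mean()],.07))
# foot disc
g=t['pixels'].astype(int); 
save(t,'probe',(200,155,250,193)); print(proj(t,[.65,.25,.123]))
E
```

```text
s20 scale 5.714285714285714
t20 scale 8.0
[0.55385448 0.11351944 0.22091246] [ 3.14144138e+00 -2.60207121e-04 -9.48379549e-01] 0.04594263180594398 [-0.1 -1.1  0.4] [ 0.07  0.43  1.45 -0.    1.26  2.59] 40.45
35 220.5142857142857 170.4 [[0.64293294 0.27260334 0.123     ]] [0.64369489 0.27185488 0.12144245]
60 222.46666666666667 175.18333333333334 [[0.63964798 0.27098629 0.07      ]]
probe scale 15.789473684210526
[[228.80170083 168.01419412]]
```

View pics/probe.png

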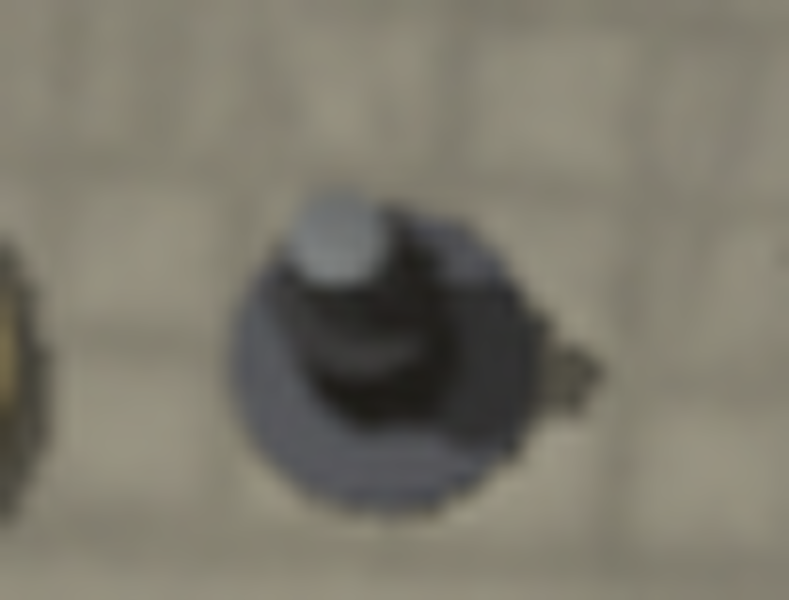

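View pics/s20.png

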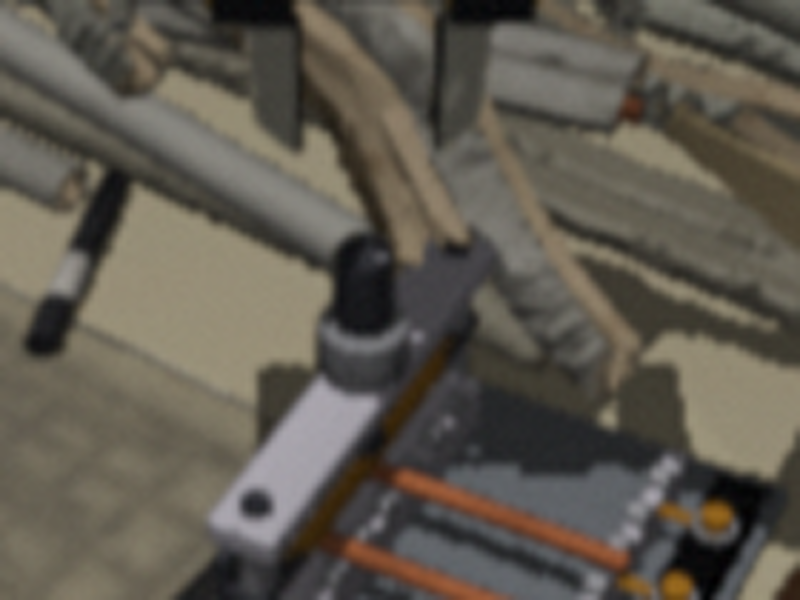

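```bash
python3 - <<'E'
from meas import *
t=np.load('top0.npy',allow_pickle=True).item(); 
print(ray(t,[221.15,169.7],.123), ray(t,[224.2,177.6],.006),ray(t,[224.2,177.6],.0))
t=np.load('top20.npy',allow_pickle=True).item(); g=t['pixels']
im=g[155:193,200:250]; cv2.imwrite('pics/probe2.png',cv2.resize(im,None,fx=15.79,fy=15.79,interpolation=cv2.INTER_CUBIC))
# foot disc mask: bluish dark
for c in (t,np.load('top0.npy',allow_pickle=True).item()):
  p=c['pixels'].astype(int); m=((p[...,0]-p[...,2])>2)|(p.max(2)<75); m=m.astype(np.uint8); m[:155]=0;m[193:]=0;m[:,:205]=0;m[:,:]=m; m[:,240:]=0
  n,l,st,ce=cv2.connectedComponentsWithStats(m); i=1+np.argmax(st[1:,4]); ys,xs=np.nonzero(l==i); 
  cn=cv2.findContours((l==i).astype(np.uint8),cv2.RETR_EXTERNAL,cv2.CHAIN_APPROX_NONE)[0][0]; low=np.array([q[0] for q in cn if q[0][1]>174],float)
  W=ray(c,low,.004)[:,:2]; A=np.c_[2*W,np.ones(len(W))]; b=(W**2).sum(1); s=np.linalg.lstsq(A,b,rcond=None)[0]; print(len(W),s[:2],np.sqrt(s[2]+s[0]**2+s[1]**2))
E
```

```text
[[0.64492045 0.27091181 0.123     ]] [[0.6444363  0.27057557 0.006     ]] [[0.64553441 0.27102004 0.        ]]
31 [0.64630844 0.27033992] 0.027130454462603423
32 [0.64668943 0.2700261 ] 0.027513750340338747
```

Call:
{"name": "step_arm", "arguments": {"series": [[0.45,0.52,0.9,0,0],[0.45,0.52,0.9,0,0],[0.45,0.52,0.9,0,0],[0.45,0.52,0.9,0,0],[0.45,0.52,0.9,0,0],[0.45,0.52,0.9,0,0],[0.45,0.52,0.9,0,0],[0.45,0,0,-0.9,0],[0.45,0,0,0,0],[0.45,0,0,0,0]]}}

```text
time: 41.45
tool_pos: [0.6446, 0.2708, 0.1977]
tool_rot: [3.139, 0.0, -0.951]
contact_force: [-0.1, 0.2, -0.3]
opening: 0.0411
```

```bash
python3 - <<'E'
from meas import *
o=sensors.observe();print(o['tool_pos'],o['tool_rot'])
s=vision.read_camera('side'); save(s,'s21',(130,150,270,255)); print((proj(s,o['tool_pos'])-[130,150])*5.714)
E
```

```text
[0.64455107 0.27077648 0.19772347] [ 3.13948848e+00  4.77765582e-04 -9.51254594e-01]
s21 scale 5.714285714285714
[[285.98820384 171.19405846]]
```

View pics/s21.png

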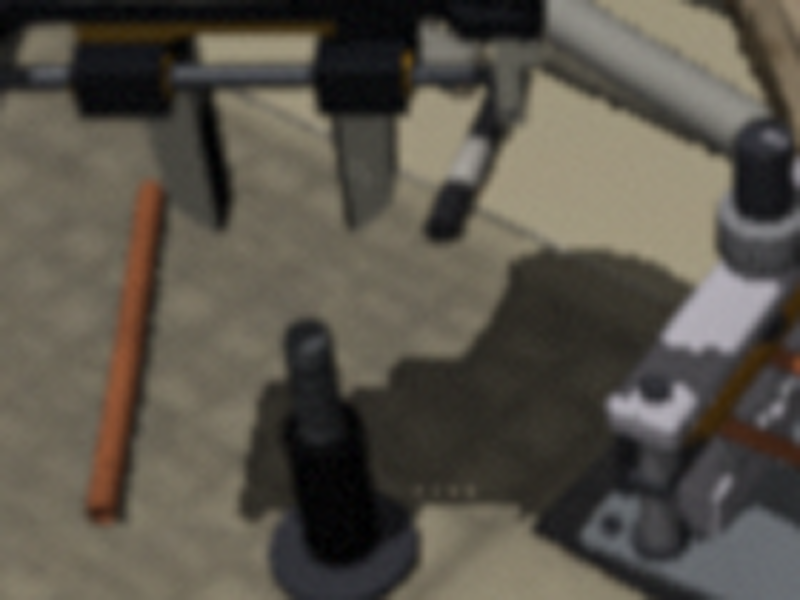

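Call:
{"name": "step_arm", "arguments": {"series": [[0.45,0,0,-0.9,0],[0.45,0,0,-0.9,0],[0.45,0,0,-0.9,0],[0.45,0,0,-0.8,0],[0.45,0,0,-0.45,0],[0.45,0,0,0,0],[0.45,0,0,0,0]]}}

```text
time: 42.2
tool_pos: [0.6456, 0.2712, 0.1009]
tool_rot: [-3.14, -0.001, -0.951]
contact_force: [-0.3, -0.1, 1.0]
opening: 0.0414
```

Call:
{"name": "step_arm", "arguments": {"series": [[0,0,0,0,0],[0,0,0,0,0],[0,0,0,0,0],[0,0,0,0,0],[0,0,0,0,0]], "squeeze": 10}}

```text
time: 42.7
tool_pos: [0.6452, 0.2713, 0.1001]
tool_rot: [-3.141, -0.0, -0.95]
contact_force: [-0.4, 0.5, 2.3]
opening: 0.0175
```

```bash
python3 - <<'E'
from meas import *
o=sensors.observe();print(o['tool_pos'],o['tool_rot'],o['contact_force'])
s=vision.read_camera('side'); save(s,'s22',(130,150,270,255)); print((proj(s,o['tool_pos'])-[130,150])*5.714)
E
```

```text
[0.64517686 0.27132476 0.10009095] [-3.14079389e+00 -2.54376131e-04 -9.50458189e-01] [-0.3887533   0.47785437  2.30678984]
s22 scale 5.714285714285714
[[319.50741403 373.89286493]]
```

View pics/s22.png

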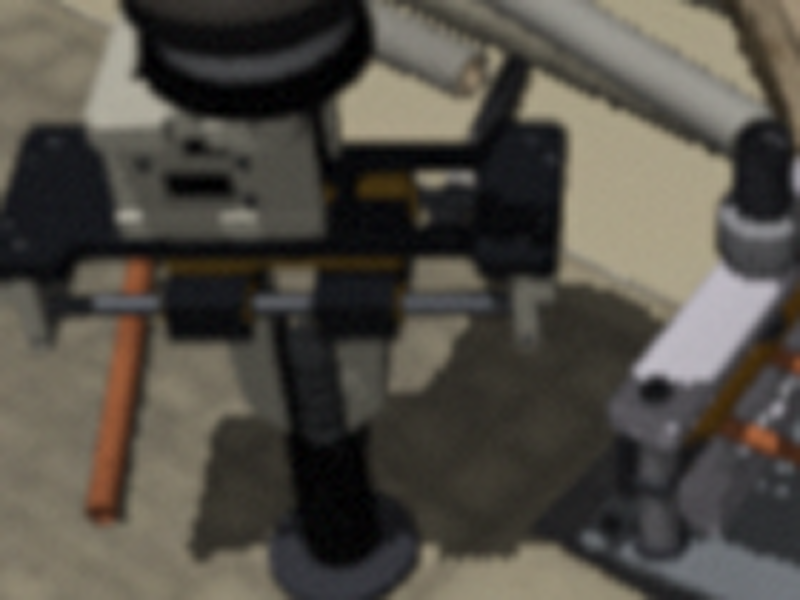

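Call:
{"name": "step_arm", "arguments": {"series": [[0,0,0,0,0],[0,0,0,0,0],[0,0,0,0.4,0],[0,0,0,0.8,0],[0,0,0,1,0],[0,0,0,1,0],[0,0,0,1,0],[0,0,0,1,0],[0,0,0,0.8,0],[0,0,0,0,0]], "squeeze": 35}}

```text
time: 43.75
tool_pos: [0.646, 0.2715, 0.2531]
tool_rot: [-3.136, -0.002, -0.95]
contact_force: [-0.9, -0.8, -0.1]
opening: 0.0177
```

Call:
{"name": "step_arm", "arguments": {"series": [[0,-0.935,-0.527,0,0],[0,-0.935,-0.527,0,0],[0,-0.935,-0.527,0,0],[0,-0.935,-0.527,0,0],[0,-0.935,-0.527,0,0],[0,-0.935,-0.527,0,0],[0,-0.935,-0.527,0,0],[0,-0.935,-0.527,0,0],[0,-0.935,-0.527,0,0],[0,-0.935,-0.527,0,0],[0,0,0,0,0],[0,0,0,0,0]]}}

```text
time: 44.95
tool_pos: [0.4109, 0.1394, 0.2491]
tool_rot: [3.141, 0.0, -0.951]
contact_force: [0.6, 0.1, -0.6]
opening: 0.0178
```

```bash
python3 - <<'E'
from meas import *
o=sensors.observe();print(o['tool_pos'],o['tool_rot'],o['contact_force'],o['opening'])
s=vision.read_camera('side'); save(s,'s23',(230,130,370,250)); 
E
```

```text
[0.4109203  0.13937107 0.24906372] [ 3.14124613e+00  2.85758757e-04 -9.50953431e-01] [ 0.63934192  0.11859363 -0.57514686] 0.01776698115536448
s23 scale 5.0
```

View pics/s23.png

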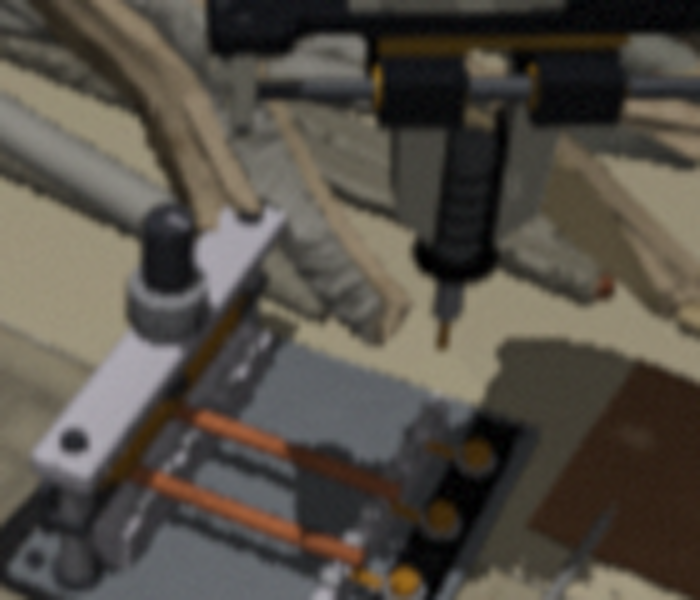

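Call:
{"name": "step_arm", "arguments": {"series": [[0,0.02,0,-0.95,0],[0,0,0,-0.95,0],[0,0,0,-0.95,0],[0,0,0,-0.95,0],[0,0,0,-0.95,0],[0,0,0,0,0],[0,0,0,0,0]]}}

```text
time: 45.7
tool_pos: [0.4122, 0.1397, 0.1306]
tool_rot: [3.141, 0.0, -0.95]
contact_force: [0.9, -0.3, -0.1]
opening: 0.0171
```

```bash
python3 - <<'E'
from meas import *
o=sensors.observe();print(o['tool_pos'],o['tool_rot'],o['contact_force'],o['opening'])
s=vision.read_camera('side'); save(s,'s24',(270,190,340,250)); 
p=o['tool_pos']; print((proj(s,[p-[0,0,.077],[*p[:2],.036],[.4117,.1395,.036]])-[270,190])*10)
E
```

```text
[0.41216821 0.1397085  0.13063071] [ 3.14067549e+00  4.62777352e-04 -9.50169225e-01] [ 0.85718415 -0.26279263 -0.09373004] 0.017077932367083923
s24 scale 10.0
[[421.01200353 494.85788535]
 [413.33663545 548.98642252]
 [415.73323414 549.34394554]]
```

View pics/s24.png

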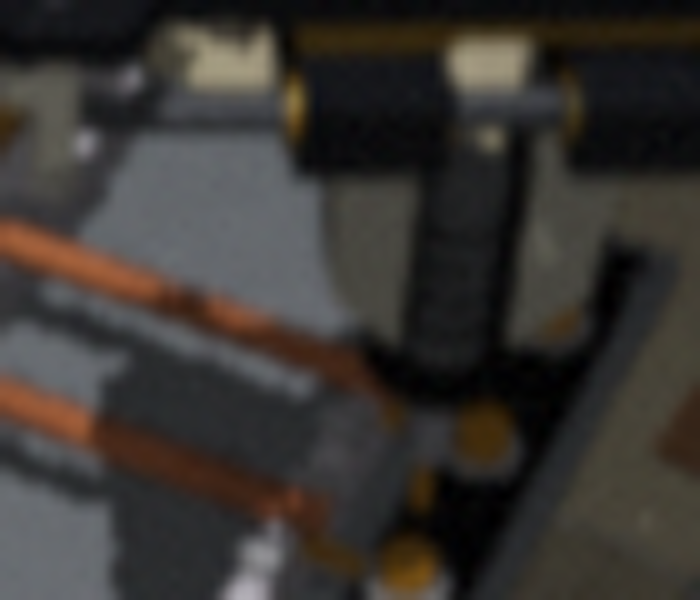

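Call:
{"name": "step_arm", "arguments": {"series": [[0,0,0,-0.55,0],[0,0,0,-0.1,0],[0,0,0,0,0],[0,0,0,0,0]]}}

```text
time: 46.15
tool_pos: [0.4122, 0.1396, 0.1153]
tool_rot: [-3.14, -0.001, -0.95]
contact_force: [0.4, 0.1, -0.9]
opening: 0.0171
```

Call:
{"name": "step_arm", "arguments": {"series": [[0,0,0,-0.08,0],[0,0,0,-0.08,0],[0,0,0,0,0],[0,0,0,0,0]]}}

```text
time: 46.55
tool_pos: [0.4121, 0.1395, 0.1107]
tool_rot: [-3.141, -0.0, -0.95]
contact_force: [1.2, -0.2, 1.4]
opening: 0.0175
```

Call:
{"name": "step_arm", "arguments": {"series": [[0,0,0,-0.06,0],[0,0,0,0,0],[0,0,0,0,0]]}}

```text
time: 46.85
tool_pos: [0.4118, 0.1395, 0.109]
tool_rot: [3.142, -0.0, -0.95]
contact_force: [1.0, 0.8, 1.6]
opening: 0.0172
```

Call:
{"name": "step_arm", "arguments": {"series": [[0,0,0,-0.04,0],[0,0,0,-0.04,0],[0,0,0,0,0],[0,0,0,0,0]]}}

```text
time: 47.25
tool_pos: [0.412, 0.1395, 0.1076]
tool_rot: [-3.141, -0.0, -0.95]
contact_force: [-0.2, -0.9, 8.5]
opening: 0.0176
```

```bash
python3 - <<'E'
from meas import *
o=sensors.observe();print(o['tool_pos'],o['tool_rot'],o['contact_force'],o['opening'])
s=vision.read_camera('side'); save(s,'s25',(270,190,340,250)); 
E
```

```text
[0.4119826  0.13951271 0.10756675] [-3.14086994e+00 -4.50632528e-04 -9.50352309e-01] [-0.19895677 -0.92159451  8.47141608] 0.017556263107991285
s25 scale 10.0
```

View pics/s25.png

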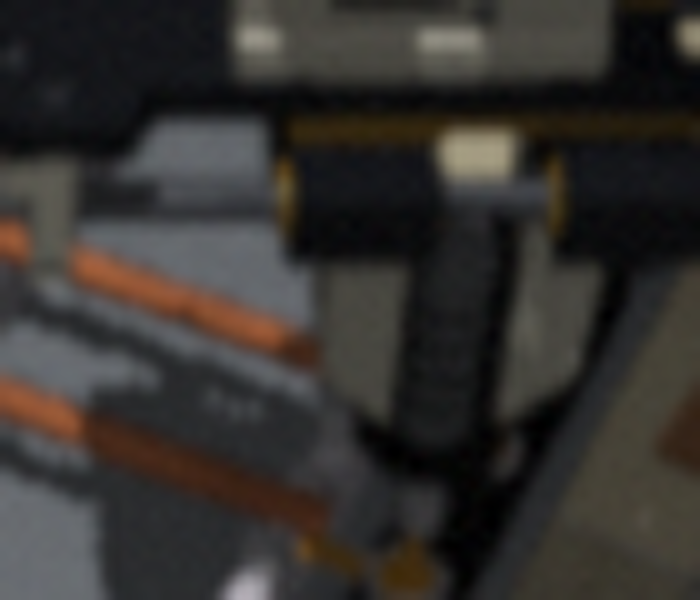

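Call:
{"name": "step_arm", "arguments": {"series": [[0,0,0,-0.03,0],[0,0,0,0,0],[0,0,0,0,0]]}}

```text
time: 47.6
tool_pos: [0.4121, 0.1395, 0.1073]
tool_rot: [-3.14, -0.001, -0.95]
contact_force: [-0.4, -0.5, 13.8]
opening: 0.0177
```

Call:
{"name": "step_arm", "arguments": {"series": [[0,0,0,0.5,0],[0,0,0,0.5,0],[0,0.1,-0.87,0,0],[0,0.1,-0.87,0,0],[0,0,0,0,0],[0,0,0,0,0]]}}

```text
time: 48.2
tool_pos: [0.4162, 0.0959, 0.1309]
tool_rot: [3.141, 0.001, -0.952]
contact_force: [-0.1, 1.0, -0.2]
opening: 0.0175
```

```bash
python3 - <<'E'
from meas import *
o=sensors.observe();print(o['tool_pos'],o['tool_rot'],o['contact_force'],o['opening'])
s=vision.read_camera('side'); save(s,'s26',(280,190,350,250)); 
E
```

```text
[0.41619803 0.09588128 0.13092429] [ 3.14050244e+00  9.21078633e-04 -9.51784018e-01] [-0.10576494  0.98073221 -0.24361381] 0.01751303823954714
s26 scale 10.0
```

View pics/s26.png

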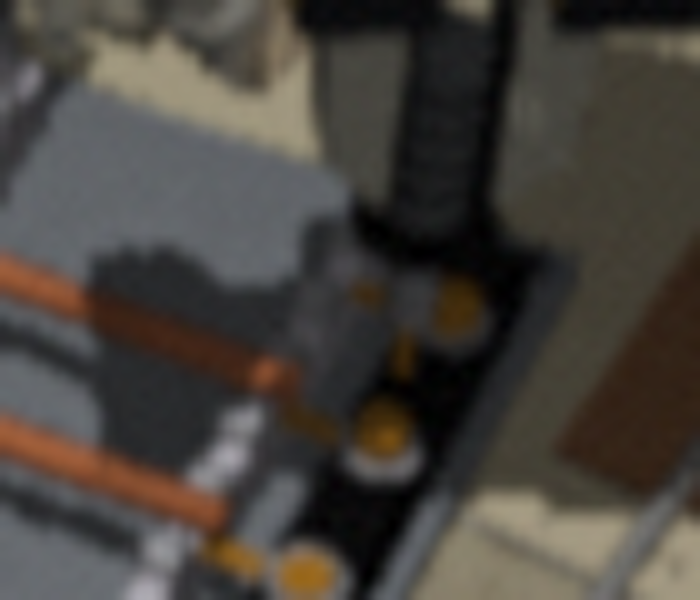

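Call:
{"name": "step_arm", "arguments": {"series": [[0,0.03,0.03,-0.55,0],[0,0,0,-0.1,0],[0,0,0,-0.08,0],[0,0,0,-0.08,0],[0,0,0,-0.06,0],[0,0,0,-0.04,0],[0,0,0,0,0],[0,0,0,0,0]]}}

```text
time: 49.05
tool_pos: [0.4177, 0.0967, 0.1086]
tool_rot: [-3.141, -0.001, -0.95]
contact_force: [0.3, 0.1, -1.3]
opening: 0.0173
```

Call:
{"name": "step_arm", "arguments": {"series": [[0,0,0,-0.05,0],[0,0,0,0,0],[0,0,0,0,0]]}}

```text
time: 49.35
tool_pos: [0.4179, 0.0966, 0.1077]
tool_rot: [-3.141, -0.001, -0.95]
contact_force: [-1.0, -0.0, 4.6]
opening: 0.0175
```

Call:
{"name": "step_arm", "arguments": {"series": [[0,0,0,-0.04,0],[0,0,0,0,0],[0,0,0,0,0]]}}

```text
time: 49.65
tool_pos: [0.4181, 0.0966, 0.1073]
tool_rot: [-3.14, -0.001, -0.95]
contact_force: [-3.1, 0.4, 12.1]
opening: 0.0174
```

Call:
{"name": "step_arm", "arguments": {"series": [[0,0,0,-0.02,0],[0,0,0,0,0],[0,0,0,0,0]]}}

```text
time: 49.95
tool_pos: [0.4182, 0.0966, 0.1072]
tool_rot: [-3.14, -0.001, -0.95]
contact_force: [-4.2, -1.3, 16.7]
opening: 0.0172
```

Call:
{"name": "step_arm", "arguments": {"series": [[0,0,0,0.5,0],[0,0,0,0.8,0],[0,0,0,1,0],[0,0,0,1,0],[0,0,0,1,0],[0,0,0,1,0],[0,0,0,0.5,0],[0,0,0,0,0]]}}

```text
time: 50.75
tool_pos: [0.4185, 0.0967, 0.2523]
tool_rot: [-3.138, -0.002, -0.95]
contact_force: [0.5, 0.4, -0.5]
opening: 0.0172
```

```bash
python3 - <<'E'
from meas import *
o=sensors.observe();print(o['tool_pos'],o['tool_rot'],o['contact_force'],o['opening'])
s=vision.read_camera('side'); save(s,'s27',(280,190,350,250)); save(s,'s27b',(250,140,350,215))
E
```

```text
[0.41846037 0.09669652 0.2523133 ] [-3.13818051e+00 -2.36691459e-03 -9.50481344e-01] [ 0.51310085  0.43948167 -0.48981473] 0.017197174863441498
s27 scale 10.0
s27b scale 8.0
```

View pics/s27.png

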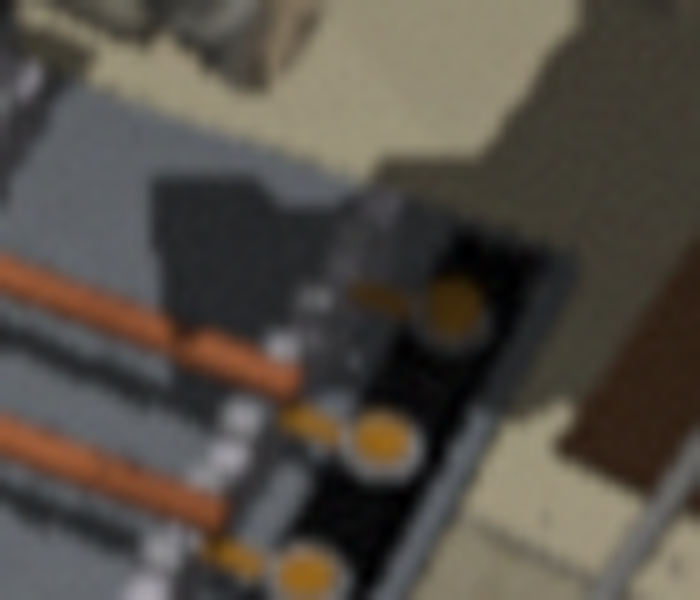

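View pics/s27b.png

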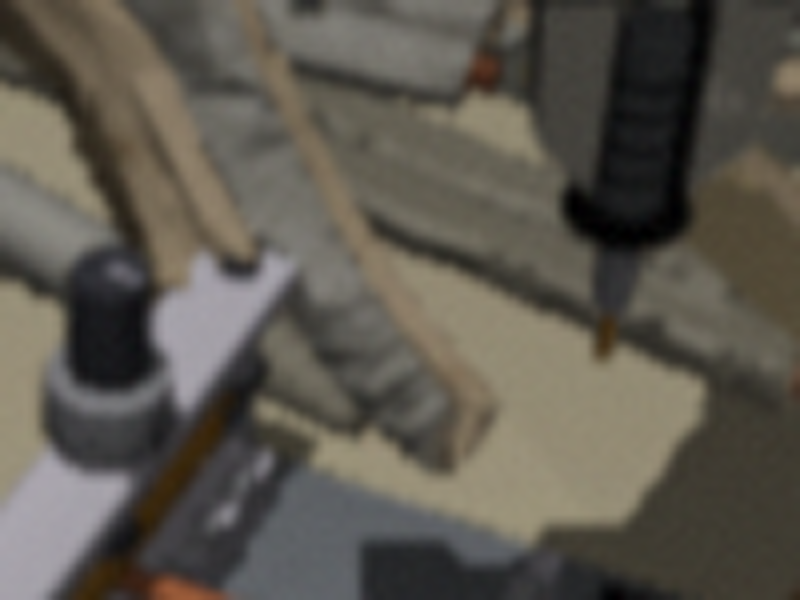

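Call:
{"name": "step_arm", "arguments": {"series": [[0,0.908,0.699,0,0],[0,0.908,0.699,0,0],[0,0.908,0.699,0,0],[0,0.908,0.699,0,0],[0,0.908,0.699,0,0],[0,0.908,0.699,0,0],[0,0.908,0.699,0,0],[0,0.908,0.699,0,0],[0,0.908,0.699,0,0],[0,0.908,0.699,0,0],[0,0,0,0,0],[0,0,0,0,0]]}}

```text
time: 52.0
tool_pos: [0.6439, 0.2713, 0.2481]
tool_rot: [3.138, 0.001, -0.95]
contact_force: [-0.6, -0.8, -0.7]
opening: 0.0173
```

Call:
{"name": "step_arm", "arguments": {"series": [[0,0,0,-0.9,0],[0,0,0,-0.9,0],[0,0,0,-0.3,0],[0,0,0,0,0],[0,0,0,0,0]]}}

```text
time: 52.5
tool_pos: [0.6446, 0.2713, 0.1995]
tool_rot: [-3.14, -0.0, -0.951]
contact_force: [0.4, 0.6, 0.2]
opening: 0.0172
```

```bash
python3 - <<'E'
from meas import *
o=sensors.observe();print(o['tool_pos'],o['tool_rot'],o['contact_force'],o['opening'])
s=vision.read_camera('side'); save(s,'s28',(140,160,240,250)); 
E
```

```text
[0.64460405 0.27125317 0.19949368] [-3.14032679e+00 -4.89284760e-04 -9.50693766e-01] [0.35320193 0.62228608 0.18321316] 0.017249184229938968
s28 scale 6.666666666666667
```

View pics/s28.png

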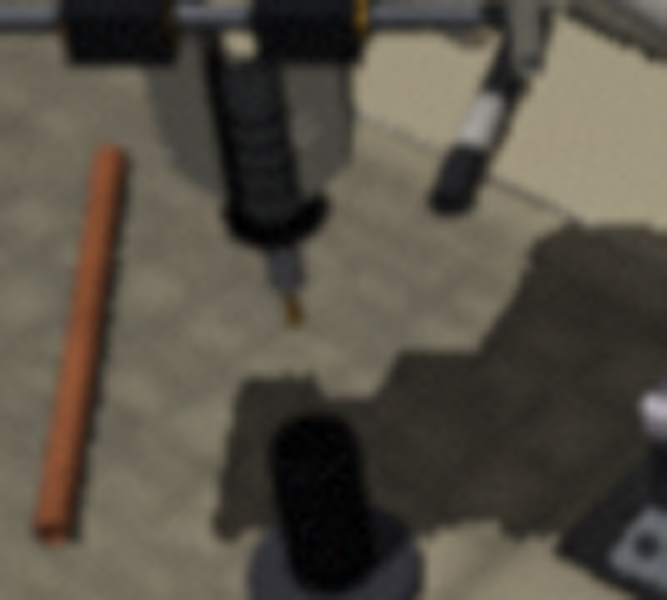

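Call:
{"name": "step_arm", "arguments": {"series": [[0,0.025,0,-0.8,0],[0,0,0,-0.8,0],[0,0,0,-0.8,0],[0,0,0,-0.8,0],[0,0,0,-0.4,0],[0,0,0,-0.2,0],[0,0,0,0,0],[0,0,0,0,0]]}}

```text
time: 53.35
tool_pos: [0.6457, 0.2717, 0.1046]
tool_rot: [-3.14, -0.001, -0.95]
contact_force: [0.3, 0.2, -0.0]
opening: 0.0175
```

Call:
{"name": "step_arm", "arguments": {"series": [[0,0,0,-0.08,0],[0,0,0,0,0],[0,0,0,0,0]]}}

```text
time: 53.65
tool_pos: [0.6452, 0.2715, 0.1016]
tool_rot: [-3.141, -0.0, -0.95]
contact_force: [-0.0, -0.5, -1.0]
opening: 0.017
```

Call:
{"name": "step_arm", "arguments": {"series": [[0,0,0,-0.05,0],[0,0,0,0,0],[0,0,0,0,0]]}}

```text
time: 53.95
tool_pos: [0.6452, 0.2715, 0.1002]
tool_rot: [-3.141, -0.0, -0.95]
contact_force: [0.2, 1.0, -0.8]
opening: 0.0172
```

Call:
{"name": "step_arm", "arguments": {"series": [[0,0,0,-0.03,0],[0,0,0,0,0],[0,0,0,0,0]]}}

```text
time: 54.25
tool_pos: [0.6452, 0.2715, 0.1001]
tool_rot: [-3.141, -0.0, -0.95]
contact_force: [-2.6, -1.4, 5.3]
opening: 0.0171
```

Call:
{"name": "step_arm", "arguments": {"series": [[0.3,0,0,0,0],[0.45,0,0,0,0],[0.45,0,0,0,0],[0.45,0,0,0.5,0],[0.45,0,0,1,0],[0.45,0,0,1,0],[0.45,0,0,1,0],[0.45,0,0,1,0],[0.45,0,0,0.3,0],[0.45,0,0,0,0]]}}

```text
time: 55.25
tool_pos: [0.6456, 0.2716, 0.221]
tool_rot: [-3.139, -0.001, -0.95]
contact_force: [0.0, -0.3, 0.1]
opening: 0.0414
```

```bash
python3 - <<'E'
from meas import *
o=sensors.observe();print(o['tool_pos'],o['tool_rot'],o['contact_force'],o['opening'])
s=vision.read_camera('side'); save(s,'s29',(140,160,240,250)); 
E
```

```text
[0.64557844 0.27161454 0.22098225] [-3.13870953e+00 -1.01882987e-03 -9.50402187e-01] [ 0.01765739 -0.30813669  0.06070669] 0.0414453483963658
s29 scale 6.666666666666667
```

View pics/s29.png

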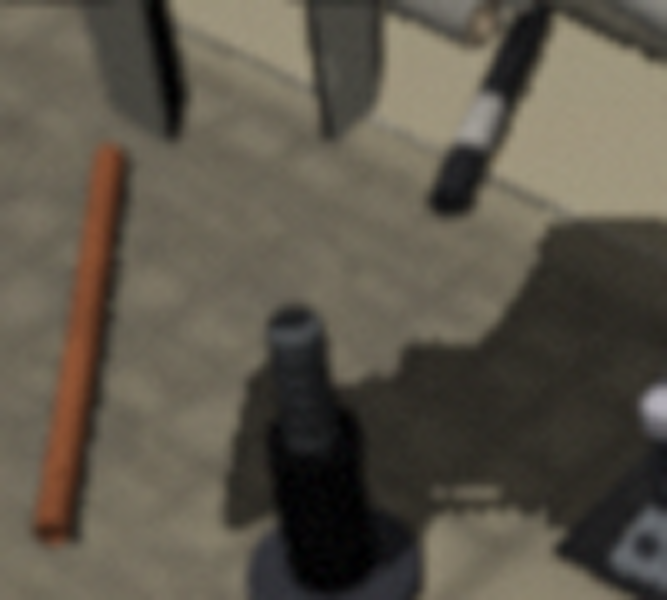

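Probe is back in its stand. On to the knob.

Call:
{"name": "step_arm", "arguments": {"series": [[0.5,-0.52,-0.9,0,-0.4],[0.5,-0.52,-0.9,0,-0.4],[0.5,-0.52,-0.9,0,-0.4],[0.5,-0.52,-0.9,0,-0.4],[0.5,-0.52,-0.9,0,-0.4],[0.5,-0.52,-0.9,0,-0.4],[0.5,-0.53,-0.9,0,-0.3],[0.5,0,0,-0.8,0],[0.5,0,0,-0.8,0],[0.5,0,0,-0.4,0],[0.5,0,0,0,0],[0.5,0,0,0,0]]}}

```text
time: 56.5
tool_pos: [0.5539, 0.1141, 0.1691]
tool_rot: [3.141, 0.0, -1.166]
contact_force: [-0.1, -0.3, -0.7]
opening: 0.046
```

Call:
{"name": "step_arm", "arguments": {"series": [[0.5,0,0,-0.8,0],[0.5,0,0,-0.42,0],[0.5,0,0,0,0],[0.5,0,0,0,0],[0,0,0,0,0],[0,0,0,0,0],[0,0,0,0,0],[0,0,0,0,0],[0,0,0,0,0]], "squeeze": 25}}

```text
time: 57.4
tool_pos: [0.5542, 0.1141, 0.1392]
tool_rot: [-3.14, -0.0, -1.166]
contact_force: [0.1, 0.8, 2.2]
opening: 0.0225
```

Call:
{"name": "step_arm", "arguments": {"series": [[0,0,0,0,0.5],[0,0,0,0,1],[0,0,0,0,1],[0,0,0,0,1],[0,0,0,0,1],[0,0,0,0,1],[0,0,0,0,1],[0,0,0,0,1],[0,0,0,0,1],[0,0,0,0,1],[0,0,0,0,1],[0,0,0,0,1]]}}

```text
time: 58.6
tool_pos: [0.5541, 0.1139, 0.1392]
tool_rot: [-3.141, -0.001, -0.243]
contact_force: [0.3, -0.4, 2.3]
opening: 0.0221
```

```bash
python3 -c "
from h import *
o=sensors.observe();print(o['torque'],o['contact_force'],o['tool_rot'],o['opening'],o['qpos'].round(2))"
```

```text
[ 0.04745034 -0.0440212  -0.00137715] [ 0.29209151 -0.35261473  2.26040903] [-3.14145168e+00 -9.19306473e-04 -2.43223261e-01] 0.02214442790046729 [ 0.07  0.52  1.56 -0.    1.07  1.88]
```

Call:
{"name": "step_arm", "arguments": {"series": [[0,0,0,0,1],[0,0,0,0,1],[0,0,0,0,1],[0,0,0,0,1],[0,0,0,0,1],[0,0,0,0,1],[0,0,0,0,1],[0,0,0,0,1],[0,0,0,0,1],[0,0,0,0,1],[0,0,0,0,1],[0,0,0,0,1]]}}

```text
time: 59.8
tool_pos: [0.5542, 0.1138, 0.1392]
tool_rot: [3.141, -0.001, 0.717]
contact_force: [0.2, -0.6, 1.9]
opening: 0.0225
```

Call:
{"name": "step_arm", "arguments": {"series": [[0,0,0,0,1],[0,0,0,0,1],[0,0,0,0,1],[0,0,0,0,1],[0,0,0,0,1],[0,0,0,0,1],[0,0,0,0,1],[0,0,0,0,1],[0,0,0,0,1],[0,0,0,0,1],[0,0,0,0,1],[0,0,0,0,1]]}}

```text
time: 61.0
tool_pos: [0.5543, 0.1138, 0.1391]
tool_rot: [3.14, 0.0, 1.677]
contact_force: [1.1, -0.7, 1.6]
opening: 0.0226
```

Call:
{"name": "step_arm", "arguments": {"series": [[0,0,0,0,1],[0,0,0,0,1],[0,0,0,0,1],[0,0,0,0,1],[0,0,0,0,1],[0,0,0,0,1],[0,0,0,0,1],[0,0,0,0,1],[0,0,0,0,1],[0,0,0,0,1],[0,0,0,0,1],[0,0,0,0,1]]}}

```text
time: 62.2
tool_pos: [0.5544, 0.1139, 0.1392]
tool_rot: [3.141, 0.002, 2.637]
contact_force: [1.4, 0.6, 0.8]
opening: 0.0222
```

```bash
python3 -c "
from h import *
o=sensors.observe();print(o['torque'],o['contact_force'],o['tool_rot'],o['opening'],o['qpos'].round(2))"
```

```text
[ 0.11888421 -0.33403465 -0.06053222] [1.35538068 0.62053223 0.8092477 ] [3.14068206e+00 1.50452867e-03 2.63664540e+00] 0.02220358936910234 [ 0.07  0.52  1.56 -0.    1.07 -1.  ]
```

Call:
{"name": "step_arm", "arguments": {"series": [[0,0,0,0,1],[0,0,0,0,1],[0,0,0,0,1],[0,0,0,0,1],[0,0,0,0,1],[0,0,0,0,1],[0,0,0,0,1],[0,0,0,0,1],[0,0,0,0,1],[0,0,0,0,1]]}}

```text
time: 63.2
tool_pos: [0.5544, 0.114, 0.1392]
tool_rot: [-3.141, 0.002, -2.847]
contact_force: [2.6, 1.0, 1.9]
opening: 0.0225
```

```bash
python3 -c "
from h import *
o=sensors.observe();print(o['torque'],o['contact_force'],o['tool_rot'],o['opening'],o['qpos'].round(2))"
```

```text
[ 0.17748027 -0.40071798 -0.12815469] [2.57954871 1.02581429 1.85738766] [-3.14139360e+00  1.67497062e-03 -2.84660764e+00] 0.02254828447473181 [ 0.07  0.52  1.56  0.    1.07 -1.8 ]
```

Call:
{"name": "step_arm", "arguments": {"series": [[0,0,0,0,1],[0,0,0,0,1],[0,0,0,0,1],[0,0,0,0,1],[0,0,0,0,1],[0,0,0,0,1],[0,0,0,0,1],[0,0,0,0,1],[0,0,0,0,1]]}}

```text
time: 64.1
tool_pos: [0.5544, 0.1141, 0.1392]
tool_rot: [-3.141, 0.001, -2.127]
contact_force: [1.6, 1.2, 1.9]
opening: 0.0224
```

```bash
python3 -c "
from h import *
o=sensors.observe();print(o['torque'],o['contact_force'],o['tool_rot'],o['opening'],o['qpos'].round(2))"; python3 snap.py 30
```

```text
[ 0.28475043 -0.25870904 -0.06545221] [1.55293389 1.22503312 1.90284845] [-3.14059486e+00  1.05657721e-03 -2.12657603e+00] 0.022447402374045217 [ 0.07  0.52  1.56  0.    1.07 -2.52]
s30 scale 5.714285714285714
t30 scale 8.0
[0.55434238 0.11406189 0.13916009] [-3.14055297e+00  9.72368123e-04 -2.12892227e+00] 0.02243847052309845 [1.5 0.6 2.1] [ 0.07  0.52  1.56  0.    1.07 -2.52] 64.2
```

View pics/s30.png

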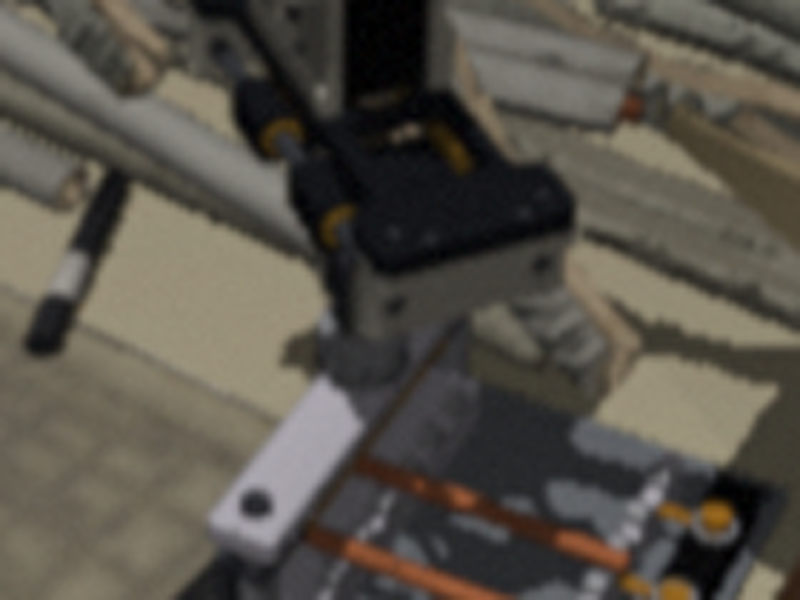

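Call:
{"name": "step_arm", "arguments": {"series": [[0.5,0,0,0,0],[0.5,0,0,0,0],[0.5,0,0,0,0],[0.5,0,0,0.8,0],[0.5,0,0,1,0],[0.5,0,0,1,0],[0.5,0,0,1,0],[0.5,-1,-0.5,1,-1],[0.5,-1,-1,0,-1],[0.5,-1,-1,0,-1],[0.5,-1,-1,0,-1],[0.5,-1,-1,0,-1]]}}

```text
time: 65.4
tool_pos: [0.4274, 0.0008, 0.2586]
tool_rot: [3.141, -0.0, -2.533]
contact_force: [0.8, -0.2, 0.6]
opening: 0.0461
```

Call:
{"name": "step_arm", "arguments": {"series": [[0.5,-0.2,-1,0,-1],[0.5,-0.2,-1,0,-1],[0.5,-0.2,-1,0,-1],[0.5,-0.2,-1,0,-1],[0.5,-0.2,-1,0,-1],[0.5,-0.2,-1,0,-1],[0.5,-0.2,-1,0,-1],[0.5,0,-1,0,-1],[0.5,0,-1,0,-1],[0.5,0,0,0,0],[0.5,0,0,0,0]]}}

```text
time: 66.5
tool_pos: [0.3934, -0.2234, 0.2584]
tool_rot: [3.141, -0.001, 3.033]
contact_force: [-0.1, 0.1, 0.4]
opening: 0.046
```

```bash
python3 snap.py 31;python3 -c "
from h import *
s=np.load('top31.npy',allow_pickle=True).item();save(s,'top31f');s=np.load('side31.npy',allow_pickle=True).item();save(s,'s31f')"
```

```text
s31 scale 5.714285714285714
t31 scale 8.0
[ 0.39364718 -0.22268499  0.25862616] [ 3.14088228e+00 -4.40632084e-04  3.03475656e+00] 0.04574273960265673 [0.2 0.5 0.7] [-0.68  0.2   1.68  0.    1.26 -2.15] 66.6
top31f scale 1.5625
s31f scale 1.5625
```

View pics/s31.png

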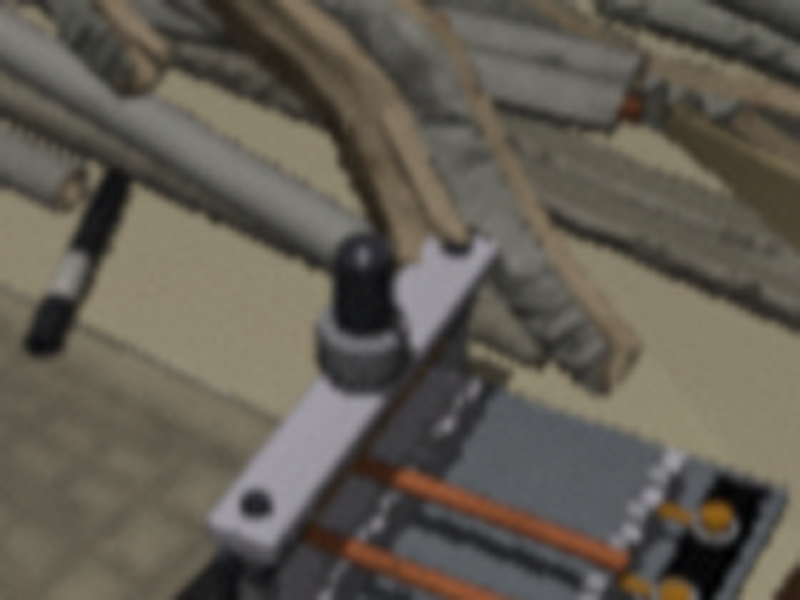

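View pics/top31f.png

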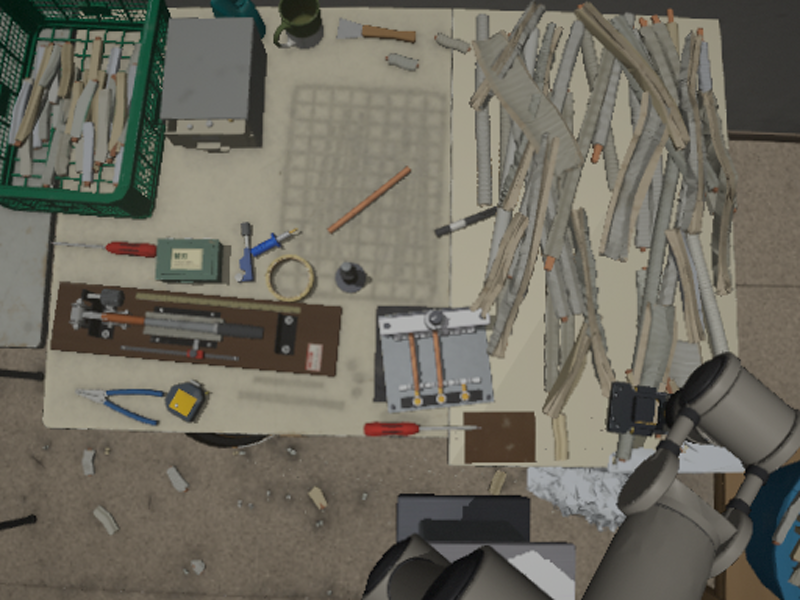

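View pics/t31.png

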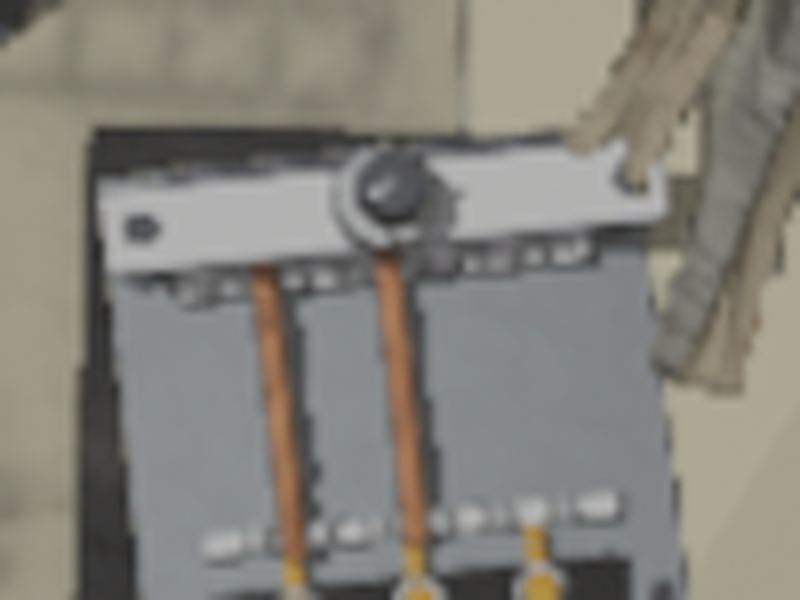

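View pics/s31f.png

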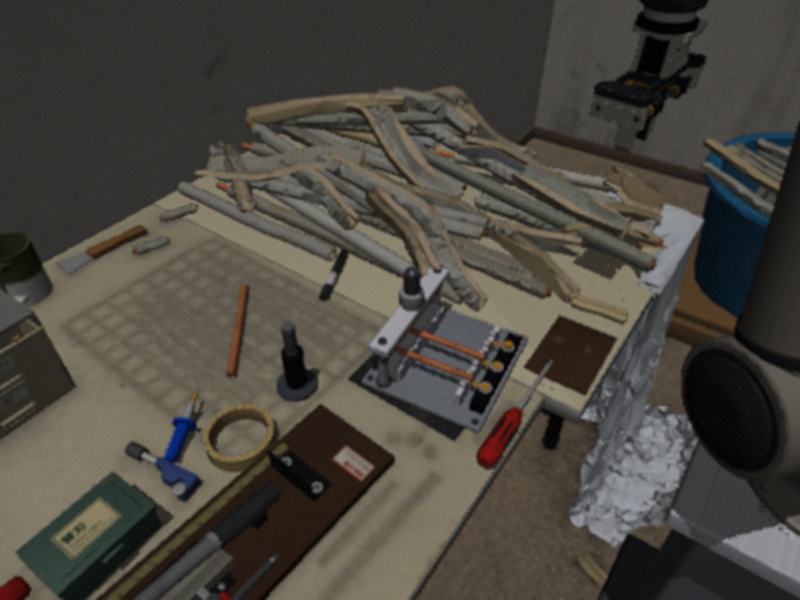

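```bash
python3 - <<'E'
from meas import *
for n in('side0','side31'):
    c=np.load(n+'.npy',allow_pickle=True).item()
    print(n,[np.round(ce,1).tolist() for ce,a,m in yellow(c,(10,150,100),(30,255,255),(300,212,335,255),6)])
hand_in()
E
```

```text
side0 [[317.3, 219.2], [324.9, 219.6], [310.4, 231.9], [317.9, 232.4], [302.8, 245.0], [310.3, 245.8]]
side31 [[324.9, 219.6], [304.1, 226.2], [310.7, 232.0], [317.6, 233.6], [303.5, 245.5], [310.2, 247.1]]
the job is handed in; nothing more can be done
```

I finished the job and handed it in at about 67 s. I found only two thin tubes, so I used the left-hand and middle slots and left the right-hand one empty.

- **Tubes:** In the last pictures both tubes lie in their slots between the lips. Their far ends are under the bar and their near ends stop short of the plungers.
- **Clamping:** I turned the knob clockwise about 5.6 rad, then regripped it twice as hard and turned another 0.7 rad. The torque stayed at about 0.09 N m both times, so it was the ratchet slipping, not the fingers.
- **Plungers:** I pushed plungers 2 and 3 with the probe until the force rose to 14–17 N, well above the 3 N they need. In the side view both sit 1.2–1.3 pixels lower than at the start. Plunger 1 has not moved.
- **Finish:** The probe is back on its rim. I turned the knob back about 5.3 rad until it slipped at the top, and the picture shows the bar up, with the gap under the bridge down to a thin line again. The arm is clear and touching nothing.

**Something that doesn't match the start:** the blue look-alike probe, upright in the first picture, was lying down in the first picture after the opening move. I had gripped nothing by then, and the force readings showed no contact. I did not touch it, so it lies where it fell.

The two cameras disagreed by about 3 mm. I used the top camera because it matched the arm's own position on a held tube.

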